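# Pick the fallen plug gauge off the free turntable and stand it on the rest

### The job

The big plug gauge with the black handle has toppled over on the freely spinning turntable. Lift it off and stand it upright on its foot on the wooden rest, its whole foot on the wood, lowering it until it touches the wood before you let go rather than dropping it. Keep the other gauges upright where they belong and the ring on the turntable, do not whirl the turntable round, and leave everything still; you may turn the turntable by its pin if that helps.

Things in the scene. Friction and masses are not known exactly. Their poses are not given: they have to be found in the camera images.
- fallen_gauge: Toppled plug gauge, 188 mm, 0.3 to 0.6 kg: pale drum 80 mm across, 66 mm long, then a black round handle 23 mm thick to 178 mm. Origin: centre of the drum's free end (its foot); z along the gauge to the handle tip. Lies on the drum's side, axis level 40 mm over the disc, handle free in the air; can roll. Mass centre about 45 mm from the foot; standing, it rights itself if leaned under 30 degrees.
- handle (a point): Point on the axis of the toppled gauge's black handle, 115 mm from the foot: a good place to grip. Axes as those of the gauge.
- turntable (a joint): Angle of the turntable's disc about its vertical axis, rad, growing counter-clockwise seen from above; 0 at the start. Nothing drives or brakes it: it turns at a touch (friction about 0.004 N m) and coasts for a second or more.
- turntable_top (a point): Centre of the top face of the turntable's round disc, aluminium, 280 mm in diameter, 16 mm thick, flat without a lip; top face 40 mm above the worktop. The axis of turning is vertical through it.
- turning_pin (a point): Centre of the top end of the upright steel finger pin, 16 mm in diameter, standing 55 mm above the disc, 122 mm from the disc's centre and turning with it (for turning the disc by hand).
- turntable_base: The fixed steel foot of the turntable, 150 mm in diameter, under the disc; origin at the centre of its underside on the worktop. It carries the disc and pin. Tall instrument columns stand behind it, from about 0.78 m ahead of the robot's base.
- flange_gauge: Smaller plug gauge standing on the turntable, 135 mm tall, black flange foot 53 mm in diameter (18 mm high), slim pale shaft 14 mm in diameter; stays there, upright. Origin: centre of its foot; z up.
- setting_ring: Flat dark ring lying on the turntable, 72 mm in diameter, 18 mm high; stays there. Origin: centre of its underside.
- rest: Wooden rest fixed on the worktop, 200 mm (its x) by 226 mm (its y) by 28 mm high, flat top. Origin: centre of its underside, so its top lies at 28 mm. Just beyond it stands a fixed ring stand 150 mm tall, about 0.57 to 0.71 m ahead of the robot's base and 0.10 to 0.28 m to its right.
- rest_gauge: Slim plug gauge that already stands near the left (its +y) end of the wooden rest, 147 mm tall, pale foot 40 mm in diameter, black handle 21 mm in diameter; stays there, upright. Origin: centre of its foot; z up.
Mind the look-alikes: they are no part of the job. There is more than one size of the setting_ring; the job needs the larger.

How it is judged:
By the outcome, as a careful person would: the job done as asked, in the order asked, and still so for the second after the job is handed in, with the robot touching nothing.
It also fails if it takes over 72 s, if anything falls off the work surface, if the arm or the gripper's body presses on something with over 40 N, if the wrist force passes 120 N, or if a joint passes its speed limit or range.

### The arm

A 7-joint arm with a two-finger parallel gripper is mounted at the origin on a cart in front of the work surface, level with it; the furniture and walls round the work are solid. World frame = base frame: x ahead of the robot, y to its left, z up, the work surface at z = 0. Lengths are in m, angles in rad, forces in N, time in s.
With the tool pointing down it reaches from about 0.4 to 0.85 m from the base axis. Payload 10.4 kg.
Tool frame: the origin (TCP) lies between the finger pads; the fingertips stand tcp_to_tips ahead of it and the grasp point (between the pads) lies 8 mm behind it (tcp_to_tips is the distance from the TCP to the fingertips, in m); z points along the fingers, y is the line along which they close (so a half turn about z gives the same grasp; the last joint's range is limited). The gripper opens to 85 mm and grips with 20 to 120 N. Pads are 22 mm wide; open, the fingers measure 114 mm over their backs; the gripper's body (76 mm by 85 mm) begins 54 mm behind the grasp point. The pads swing forward as they close: fully open they stand 13 mm farther back than shut.
Start: joints at [1.153, 0.332, -0.065, 1.46, 0.022, 1.35, -0.088], TCP at [0.24, -0.577, 0.242] pointing down, gripper open.
Joint ranges: [-2.6, 2.6], [-0.5, 2.12], [-1.47, 1.34], [0.16, 2.42], [-1.27, 4.41], [0.06, 2.06], [-2.6, 2.6]. Speed limits (rad/s): [2.22, 2.22, 2.79, 2.79, 3.14, 3.14, 3.14].

### API

Orientations are given as a unit quaternion [x, y, z, w].
In Python, from workcell import * gives the robot as it stands.
- The arm moves only by the tool apply_moves, never from a script. Its argument "rows" is a list of rows, each an object of numbers: "x", "y", "z": the shift along the tool's x, y, z in mm; "ax", "ay", "az": the turn, a rotation vector about the tool's x, y, z in degrees; "gripper": the closure, from 0 (fully open) to 1 (shut). A call has 1 to 5 rows; each row shifts and turns the commanded pose from where the row before left it, along the tool's axes as they then stand; what a row does not reach is not made up. A row lasts 1/12 s, in which the tool goes at most 41.7 mm and 7.16 degrees, less where a joint would pass 70% of its speed; a pose out of reach is approached as far as the arm can. A call with a gripper value outside its range is refused whole. The fingers move at their own pace and stop on an object; "newtons" is the grip in N (left out, the last holds). Time passes only in rows, so rows that do not move let the fingers close. It gives the time, the measured TCP pose, the force, the opening and the grip force at its end, in the units of the state.
- get_obs(): the state, without advancing time (a new reading comes with each control period).
- camera(name): name is "scene" or "top" or "wrist"; returns a dict with "color" (384x512x3 uint8, red, green, blue), "fov_y" (degrees; the focal length in pixels is half the picture's height over the tangent of half this angle, whatever the lens; pixels are square), "cx", "cy" (the principal point, pixels), "rvec" (rotation vector, rad) and "tvec" (3), from world to camera coordinates, as OpenCV has them. Camera axes: x right, y down, z forward; pixel columns grow to the right and rows downward; lengths in m; the calibration is good to about 2 mm. A picture is of the moment at which its call begins. There is no depth.
- hand_in(): hands the job in; it is judged then, once.
The state is a dict: "clock": time; "joint_pos": joint angles; "joint_velocities": joint speeds; "tau": joint torques, N m; "position": TCP position; "ee_rot": TCP orientation; "ft_force": force on the tool from outside, world axes, zero at the start; "torque": the same for the moment, N m; "grip_width": opening from 0.0 (shut) to 1.0 (fully open); "grasp_force": force on a finger pad.
Only numpy, scipy, OpenCV 4.12 (cv2) and the standard library are available. Lean on these libraries where they do the work, as an engineer would, in place of code of your own. Each camera call takes 0.05 s, during which the arm holds its last target. There are 200 camera calls.

## Working session

There is one attempt and no reset: what is moved stays moved. The work goes in short steps, Python scripts to look and compute and a tool call to move; the robot and the scene stay as the last step left them, time stands still between calls to the robot, and variables do not carry over. Pictures are saved under pics/ and viewed, at most 10 in all, crops included, and the job is handed in when it is done.

Besides the shell and the picture viewer there is one more tool, called as name(argument=value, ...), one argument or row to a line, values as JSON. apply_moves: Moves the arm, as the interface text tells. Its arguments: {"type":"object","properties":{"rows":{"type":"array","items":{"type":"object","properties":{"x":{"type":"number"},"y":{"type":"number"},"z":{"type":"number"},"ax":{"type":"number"},"ay":{"type":"number"},"az":{"type":"number"},"gripper":{"type":"number"}}}},"newtons":{"type":"number"}},"required":["rows"]}

```bash
mkdir -p pics; ls; cat > h.py <<'E'
from workcell import *
import numpy as np, cv2, json
from scipy.spatial.transform import Rotation as R
def cam(n,save=None):
    c=camera(n); c['R']=cv2.Rodrigues(np.array(c['rvec'],float))[0]; c['t']=np.array(c['tvec'],float).ravel()
    c['f']=192/np.tan(np.radians(c['fov_y'])/2)
    if save: 
        cv2.imwrite(f'pics/{save}.png',c['color'][:,:,::-1])
        json.dump({k:np.array(c[k]).tolist() for k in('R','t','f','cx','cy')},open(f'pics/{save}.json','w'))
    return c
def load(s):
    c=json.load(open(f'pics/{s}.json')); c['R']=np.array(c['R']);c['t']=np.array(c['t']);return c
def px(c,u,v,z):
    d=c['R'].T@np.array([(u-c['cx'])/c['f'],(v-c['cy'])/c['f'],1]); o=-c['R'].T@c['t']
    return o+d*(z-o[2])/d[2]
def proj(c,p):
    q=c['R']@np.array(p)+c['t']; return q[:2]/q[2]*c['f']+[c['cx'],c['cy']]
E
python3 - <<'E'
from h import *
a=cam('scene','s0');b=cam('top','t0')
im=np.hstack([a['color'],b['color']])[:,:,::-1]
cv2.imwrite('pics/st.png',cv2.resize(im,(800,300),interpolation=cv2.INTER_AREA))
for c in(a,b): print(-c['R'].T@c['t'],c['R'][2],c['f'],c['cx'],c['cy'])
o=get_obs();print(o)
E
```

```text
pics
[-0.02392318  0.27301384  0.88403853] [ 0.57256596 -0.24804283 -0.78143648] 439.2090731609976 254.90426938378042 191.4999713389004
[ 0.38226802 -0.0168648   1.01531637] [ 0.18844698  0.03778372 -0.98135627] 376.5365642531345 255.8982763902456 193.31874645088266
{'clock': 0.1, 'joint_pos': array([ 1.15335571,  0.33276019, -0.06469586,  1.46082757,  0.02156283,
        1.34993062, -0.08849262]), 'joint_velocities': array([ 0.00073983, -0.00023022, -0.00038336, -0.00111757, -0.00101946,
       -0.00087803, -0.00048113]), 'tau': array([ 3.41371582e-03, -6.26746917e+01,  5.03903534e-02, -3.92427814e+01,
        1.63679692e-02,  7.01827972e-03,  2.18108573e-05]), 'position': array([ 0.24029666, -0.57661348,  0.24163996]), 'ee_rot': array([ 9.80574272e-01,  1.96147181e-01, -1.31718224e-04, -6.01952078e-04]), 'ft_force': array([-0.53812079,  0.17707822, -0.35920751]), 'torque': array([-0.00109698,  0.01567678, -0.04593284]), 'grasp_force': 0.0, 'grip_width': 1.0006733168862503}
```

```bash
python3 -c "
import cv2
for n in 's0','t0':
  cv2.imwrite('pics/'+n+'b.png',cv2.resize(cv2.imread('pics/'+n+'.png'),(800,600),interpolation=cv2.INTER_CUBIC))"
```

```text
(no output)
```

View pics/t0b.png

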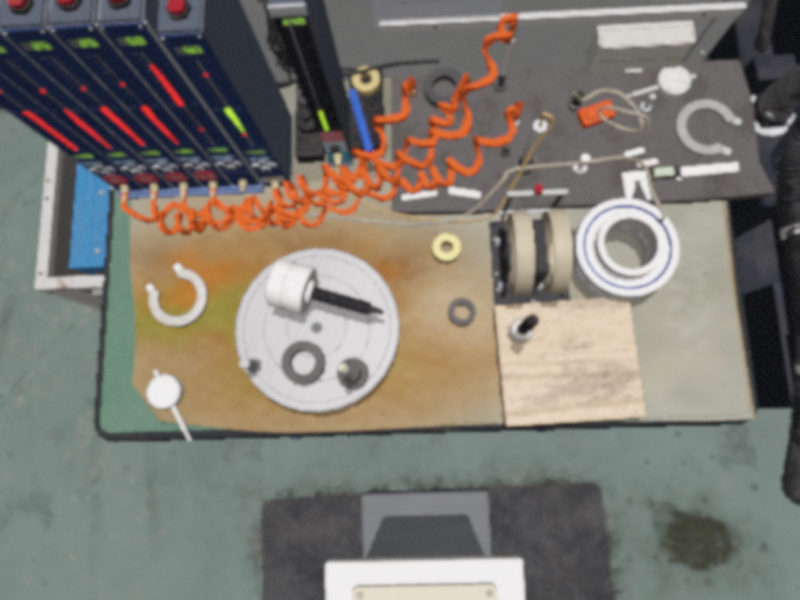

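View pics/s0b.png

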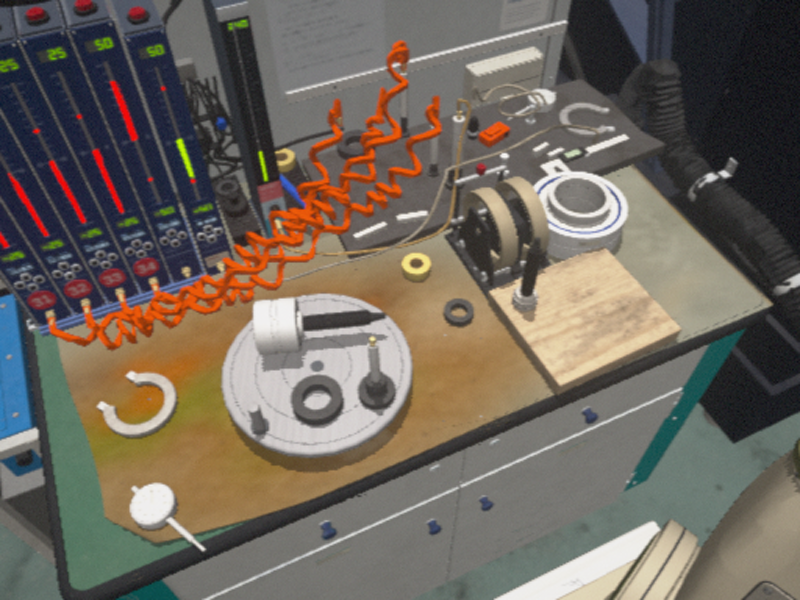

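Top view (800x600 scale): the fallen gauge lies on the disc, drum about (291,287) and handle tip (382,313). The pin is at (249,366), the large ring at (303,362) and the flange gauge at (350,375). The rest corners are (496,308), (632,300), (645,417), (505,425), and the rest gauge is at (520,330). Only one large gauge with a black handle is lying down. Of the rings, (303,362) on the disc is the larger and (462,312) on the table is the small look-alike. I'll enlarge to confirm.

```bash
python3 - <<'E'
import cv2,numpy as np
t=cv2.imread('pics/t0.png')[150:270,145:265];s=cv2.imread('pics/s0.png')[180:300,137:270]
f=lambda i:cv2.resize(i,(400,400*i.shape[0]//i.shape[1]),interpolation=cv2.INTER_CUBIC)
a,b=f(t),f(s);b=np.vstack([b,np.zeros((400-b.shape[0],400,3),np.uint8)])
cv2.imwrite('pics/c0.png',np.hstack([a,b]))
from h import *
c=load('t0');k=lambda u,v,z:px(c,u/1.5625,v/1.5625,z).round(3)
for n,u,v,z in[('disc',317,328,.04),('pin',247,364,.095),('flfoot',351,375,.058),('fltip',344,368,.175),('ring',303,362,.058),('tip',382,313,.08),('hstart',315,293,.08),('drumC',291,287,.08),
 ('r1',496,308,.028),('r2',632,300,.028),('r3',645,417,.028),('r4',505,425,.028),('rgfoot',519,333,.03),('rgtip',532,321,.175)]:print(n,k(u,v,z))
E
```

```text
disc [0.53  0.162 0.04 ]
pin [0.469 0.263 0.095]
flfoot [0.448 0.103 0.058]
fltip [0.451 0.098 0.175]
ring [0.472 0.182 0.058]
tip [0.545 0.049 0.08 ]
hstart [0.582 0.157 0.08 ]
drumC [0.594 0.197 0.08 ]
r1 [ 0.555 -0.142  0.028]
r2 [ 0.56  -0.369  0.028]
r3 [ 0.367 -0.37   0.028]
r4 [ 0.361 -0.144  0.028]
rgfoot [ 0.511 -0.177  0.03 ]
rgtip [ 0.509 -0.173  0.175]
```

View pics/c0.png

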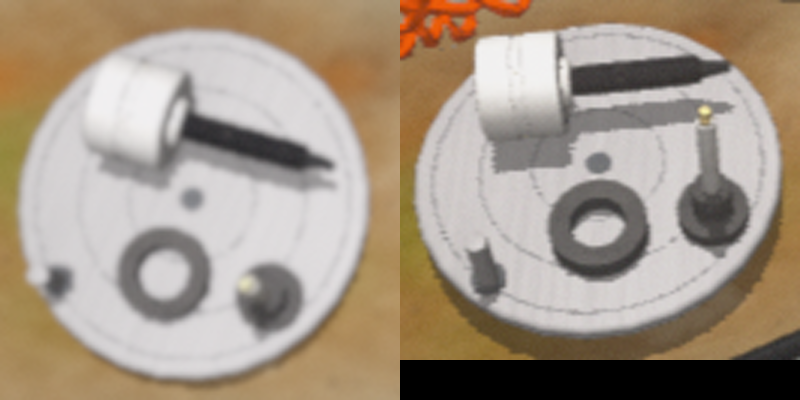

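Confirmed. Drum and black handle are the only toppled pair, at left crop (130,110) to (333,165), with the axis pointing roughly to world -y. The large ring, the pin and the flange gauge are clear of the handle. The plan is to grip the handle with the tool tilted toward the drum, lift, swing 90° about tool y, and place at about (0.44,-0.29).

```bash
cat >> h.py <<'E'
def pose(az,tilt):  # tool x azimuth, tilt of tool z toward +x(tool) heading, deg
    a=np.radians(az); x=np.array([np.cos(a),np.sin(a),0]); z=np.array([0,0,-1.]); y=np.cross(z,x)
    return R.from_matrix(np.c_[x,y,z])*R.from_euler('y',tilt,degrees=True)
def rows(P0,R0,P1,R1,n):
    rv=(R0.inv()*R1).as_rotvec()/n; p,r=np.array(P0,float),R0
    for i in range(n):
        q=np.array(P0)+(np.array(P1)-P0)*(i+1)/n
        print('xyz',(1000*r.inv().apply(q-p)).round(1),'rot',np.degrees(rv).round(2))
        p=q;r=r*R.from_rotvec(rv)
def now():
    o=get_obs(); return np.array(o['position']),R.from_quat(o['ee_rot'])
def tcp(grasp,Ro): return np.array(grasp)+Ro.apply([0,0,.008])
E
python3 - <<'E'
import workcell
from h import *
print([k for k in dir(workcell) if not k.startswith('_')]); print(getattr(workcell,'tcp_to_tips',None))
P,Ro=now(); R1=pose(71,0)
rows(P,Ro,[.545,.05,.33],R1,20)
E
```

```text
['MotionError', 'camera', 'get_obs', 'hand_in', 'tcp_to_tips']
0.011
xyz [ 26.1 -23.1  -4.4] rot [-0.   -0.   -2.42]
xyz [ 27.1 -21.9  -4.4] rot [-0.   -0.   -2.42]
xyz [ 28.  -20.8  -4.4] rot [-0.   -0.   -2.42]
xyz [ 28.8 -19.6  -4.4] rot [-0.   -0.   -2.42]
xyz [ 29.6 -18.3  -4.4] rot [-0.   -0.   -2.42]
xyz [ 30.4 -17.1  -4.4] rot [-0.   -0.   -2.42]
xyz [ 31.1 -15.8  -4.4] rot [-0.   -0.   -2.42]
xyz [ 31.7 -14.5  -4.4] rot [-0.   -0.   -2.42]
xyz [ 32.3 -13.1  -4.4] rot [-0.   -0.   -2.42]
xyz [ 32.8 -11.7  -4.4] rot [-0.   -0.   -2.42]
xyz [ 33.3 -10.3  -4.4] rot [-0.   -0.   -2.42]
xyz [33.7 -8.9 -4.4] rot [-0.   -0.   -2.42]
xyz [34.  -7.5 -4.4] rot [-0.   -0.   -2.42]
xyz [34.3 -6.1 -4.4] rot [-0.   -0.   -2.42]
xyz [34.5 -4.6 -4.4] rot [-0.   -0.   -2.42]
xyz [34.7 -3.1 -4.4] rot [-0.   -0.   -2.42]
xyz [34.8 -1.7 -4.4] rot [-0.   -0.   -2.42]
xyz [34.8 -0.2 -4.4] rot [-0.   -0.   -2.42]
xyz [34.8  1.3 -4.4] rot [-0.   -0.   -2.42]
xyz [34.7  2.7 -4.4] rot [-0.   -0.   -2.42]
```

apply_moves(
  rows=[
    {"x": 26, "y": -23, "z": -9, "az": -2.4, "gripper": 0},
    {"x": 27, "y": -22, "z": -9, "az": -2.4},
    {"x": 28, "y": -21, "z": -9, "az": -2.4},
    {"x": 29, "y": -20, "z": -9, "az": -2.4},
    {"x": 30, "y": -18, "z": -9, "az": -2.4},
  ],
)

```text
invalid input at $.rows[0]: expected keys x, y, z, ax, ay, az, gripper
```

apply_moves(
  rows=[
    {"x": 30, "y": -17, "z": -9, "az": -2.4},
    {"x": 31, "y": -16, "z": -9, "az": -2.4},
    {"x": 32, "y": -14, "z": -9, "az": -2.4},
    {"x": 32, "y": -13, "z": -9, "az": -2.4},
    {"x": 33, "y": -12, "z": -9, "az": -2.4},
  ],
)

```text
invalid input at $.rows[0]: expected keys x, y, z, ax, ay, az, gripper
```

apply_moves(
  rows=[
    {"x": 33, "y": -10, "z": 0, "az": -2.4},
    {"x": 34, "y": -9, "z": 0, "az": -2.4},
    {"x": 34, "y": -7, "z": 0, "az": -2.4},
    {"x": 34, "y": -6, "z": 0, "az": -2.4},
    {"x": 34, "y": -5, "z": 0, "az": -2.4},
  ],
)

```text
invalid input at $.rows[0]: expected keys x, y, z, ax, ay, az, gripper
```

apply_moves(
  rows=[
    {"x": 35, "y": -3, "z": 0, "az": -2.4},
    {"x": 35, "y": -2, "z": 0, "az": -2.4},
    {"x": 35, "y": 0, "z": 0, "az": -2.4},
    {"x": 20, "y": 1, "z": 0, "az": -2.4},
    {"x": 10, "y": 2, "z": 0, "az": -2.4},
  ],
)

```text
invalid input at $.rows[0]: expected keys x, y, z, ax, ay, az, gripper
```

```bash
python3 - <<'E'
from h import *
o=get_obs();P,Ro=now();print(o['clock'],P,o['joint_pos'].round(2),Ro.as_matrix().round(3))
c=cam('wrist','w0'); cv2.imwrite('pics/w0b.png',c['color'][:,:,::-1])
R1=pose(71,40);T=tcp([.569,.118,.08],R1);print(T)
rows(P,Ro,T-R1.apply([0,0,.11]),R1,6)
for s in(0,.07,.115,.188): print(s,proj(c,np.array([.606,.227,.08])+s*np.array([-.324,-.946,0])).round(0))
E
```

```text
0.1 [ 0.24029666 -0.57661348  0.24163996] [ 1.15  0.33 -0.06  1.46  0.02  1.35 -0.09] [[ 0.923  0.385 -0.   ]
 [ 0.385 -0.923  0.001]
 [-0.    -0.001 -1.   ]]
[0.57067417 0.12286214 0.07387164]
xyz [ 87.8 -77.6  14. ] rot [ 2.8   6.25 -7.73]
xyz [ 95.2 -64.2  27.5] rot [ 2.8   6.25 -7.73]
xyz [ 99.1 -49.4  40.9] rot [ 2.8   6.25 -7.73]
xyz [ 99.5 -33.6  53.8] rot [ 2.8   6.25 -7.73]
xyz [ 96.4 -17.5  65.8] rot [ 2.8   6.25 -7.73]
xyz [89.9 -1.4 76.5] rot [ 2.8   6.25 -7.73]
0 [-1676. -1821.]
0.07 [-1276. -1434.]
0.115 [-1071. -1235.]
0.188 [-797. -970.]
```

View pics/w0b.png

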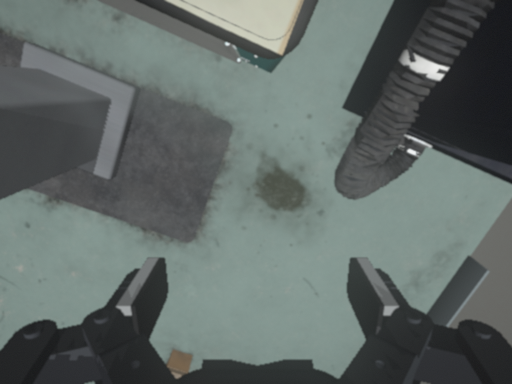

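The moves were refused because every key is required in each row. The wrist view shows only the floor and the fingers, so the arm is still at the start. Resending with all keys.

apply_moves(
  rows=[
    {"x": 26, "y": -23, "z": -9, "ax": 0, "ay": 0, "az": -2.4, "gripper": 0},
    {"x": 27, "y": -22, "z": -9, "ax": 0, "ay": 0, "az": -2.4, "gripper": 0},
    {"x": 28, "y": -21, "z": -9, "ax": 0, "ay": 0, "az": -2.4, "gripper": 0},
    {"x": 29, "y": -20, "z": -9, "ax": 0, "ay": 0, "az": -2.4, "gripper": 0},
    {"x": 30, "y": -18, "z": -9, "ax": 0, "ay": 0, "az": -2.4, "gripper": 0},
  ],
)

```text
clock: 0.57
position: [0.3172, -0.4181, 0.2875]
ee_rot: [0.954, 0.298, -0.0, -0.0]
ft_force: [1.1, -0.8, 0.2]
grip_width: 0.999
grasp_force: 0.0
```

apply_moves(
  rows=[
    {"x": 30, "y": -17, "z": -9, "ax": 0, "ay": 0, "az": -2.4, "gripper": 0},
    {"x": 31, "y": -16, "z": -9, "ax": 0, "ay": 0, "az": -2.4, "gripper": 0},
    {"x": 32, "y": -14, "z": -9, "ax": 0, "ay": 0, "az": -2.4, "gripper": 0},
    {"x": 32, "y": -13, "z": -9, "ax": 0, "ay": 0, "az": -2.4, "gripper": 0},
    {"x": 33, "y": -12, "z": -9, "ax": 0, "ay": 0, "az": -2.4, "gripper": 0},
  ],
)

```text
clock: 0.98
position: [0.3936, -0.2619, 0.3327]
ee_rot: [0.918, 0.397, -0.0, 0.0]
ft_force: [0.9, -0.5, 0.5]
grip_width: 1.002
grasp_force: 0.0
```

apply_moves(
  rows=[
    {"x": 33, "y": -10, "z": 0, "ax": 0, "ay": 0, "az": -2.4, "gripper": 0},
    {"x": 34, "y": -9, "z": 0, "ax": 0, "ay": 0, "az": -2.4, "gripper": 0},
    {"x": 34, "y": -7, "z": 0, "ax": 0, "ay": 0, "az": -2.4, "gripper": 0},
    {"x": 34, "y": -6, "z": 0, "ax": 0, "ay": 0, "az": -2.4, "gripper": 0},
    {"x": 34, "y": -5, "z": 0, "ax": 0, "ay": 0, "az": -2.4, "gripper": 0},
  ],
)

```text
clock: 1.4
position: [0.4703, -0.1065, 0.3323]
ee_rot: [0.871, 0.49, 0.0, 0.0]
ft_force: [0.1, -0.3, 0.3]
grip_width: 1.003
grasp_force: 0.0
```

apply_moves(
  rows=[
    {"x": 35, "y": -3, "z": 0, "ax": 0, "ay": 0, "az": -2.4, "gripper": 0},
    {"x": 35, "y": -2, "z": 0, "ax": 0, "ay": 0, "az": -2.4, "gripper": 0},
    {"x": 30, "y": 0, "z": 0, "ax": 0, "ay": 0, "az": -2.4, "gripper": 0},
    {"x": 15, "y": 1, "z": 0, "ax": 0, "ay": 0, "az": -2.4, "gripper": 0},
    {"x": 0, "y": 0, "z": 0, "ax": 0, "ay": 0, "az": -2.4, "gripper": 0},
  ],
)

```text
clock: 1.82
position: [0.5219, -0.0012, 0.332]
ee_rot: [0.814, 0.581, 0.0, -0.001]
ft_force: [0.3, -0.2, 0.1]
grip_width: 1.0
grasp_force: 0.0
```

```bash
python3 - <<'E'
from h import *
o=get_obs();P,Ro=now();print(o['clock'],P,o['joint_pos'].round(2),Ro.as_matrix().round(3))
c=cam('wrist','w1'); cv2.imwrite('pics/w1b.png',c['color'][:,:,::-1])
R1=pose(71,40);T=tcp([.569,.118,.08],R1);print(T)
rows(P,Ro,T-R1.apply([0,0,.11]),R1,6)
for s in(0,.07,.115,.188): print(s,proj(c,np.array([.606,.227,.08])+s*np.array([-.324,-.946,0])).round(0))
E
```

```text
1.8167 [ 0.52193929 -0.00123234  0.33197765] [ 0.53  0.12 -0.66  1.55  0.07  1.49 -0.47] [[ 0.324  0.946 -0.   ]
 [ 0.946 -0.324  0.002]
 [ 0.001 -0.001 -1.   ]]
[0.57067417 0.12286214 0.07387164]
xyz [10.4  1.  29. ] rot [-0.01  6.65  0.01]
xyz [ 6.9  1.  30. ] rot [-0.01  6.65  0.01]
xyz [ 3.4  1.  30.6] rot [-0.01  6.65  0.01]
xyz [-0.1  1.  30.8] rot [-0.01  6.65  0.01]
xyz [-3.7  1.  30.6] rot [-0.01  6.65  0.01]
xyz [-7.2  1.  29.9] rot [-0.01  6.65  0.01]
0 [262. -81.]
0.07 [262.  -0.]
0.115 [262.  46.]
0.188 [261. 114.]
```

apply_moves(
  rows=[
    {"x": 10, "y": 1, "z": 20, "ax": 0, "ay": 6.65, "az": 0, "gripper": 0},
    {"x": 7, "y": 1, "z": 21, "ax": 0, "ay": 6.65, "az": 0, "gripper": 0},
    {"x": 3, "y": 1, "z": 21, "ax": 0, "ay": 6.65, "az": 0, "gripper": 0},
    {"x": 0, "y": 1, "z": 21, "ax": 0, "ay": 6.65, "az": 0, "gripper": 0},
    {"x": -4, "y": 1, "z": 21, "ax": 0, "ay": 6.65, "az": 0, "gripper": 0},
  ],
)

```text
clock: 2.28
position: [0.54, 0.0296, 0.2324]
ee_rot: [0.782, 0.552, 0.236, -0.165]
ft_force: [0.1, 0.3, -0.4]
grip_width: 1.001
grasp_force: 0.0
```

apply_moves(
  rows=[
    {"x": -7, "y": 1, "z": 21, "ax": 0, "ay": 6.65, "az": 0, "gripper": 0},
    {"x": 0, "y": 0, "z": 0, "ax": 0, "ay": 0, "az": 0, "gripper": 0},
    {"x": 0, "y": 0, "z": 0, "ax": 0, "ay": 0, "az": 0, "gripper": 0},
  ],
)

```text
clock: 2.53
position: [0.5411, 0.0344, 0.2096]
ee_rot: [0.769, 0.542, 0.276, -0.198]
ft_force: [0.4, 1.3, 0.9]
grip_width: 0.999
grasp_force: 0.0
```

```bash
python3 - <<'E'
from h import *
o=get_obs();P,Ro=now();print(o['clock'],P,o['joint_pos'].round(2))
c=cam('wrist','w2'); cv2.imwrite('pics/w2b.png',cv2.resize(c['color'][:,:,::-1],(768,576),interpolation=cv2.INTER_CUBIC))
for s in(0,.07,.115,.188): print(s,1.5*proj(c,np.array([.606,.227,.08])+s*np.array([-.324,-.946,0])).round(0))
R1=pose(71,40);T=tcp([.569,.118,.08],R1);print(T,1000*Ro.inv().apply(T-P))
E
```

```text
2.5333 [0.54114454 0.03436886 0.20958044] [ 0.81  0.21 -0.61  1.89 -0.66  1.08  0.19]
0 [381. 147.]
0.07 [381.  232.5]
0.115 [382.5 295.5]
0.188 [384. 411.]
[0.57067417 0.12286214 0.07387164] [-15.07061835  -1.20018875 163.98589629]
```

View pics/w2b.png

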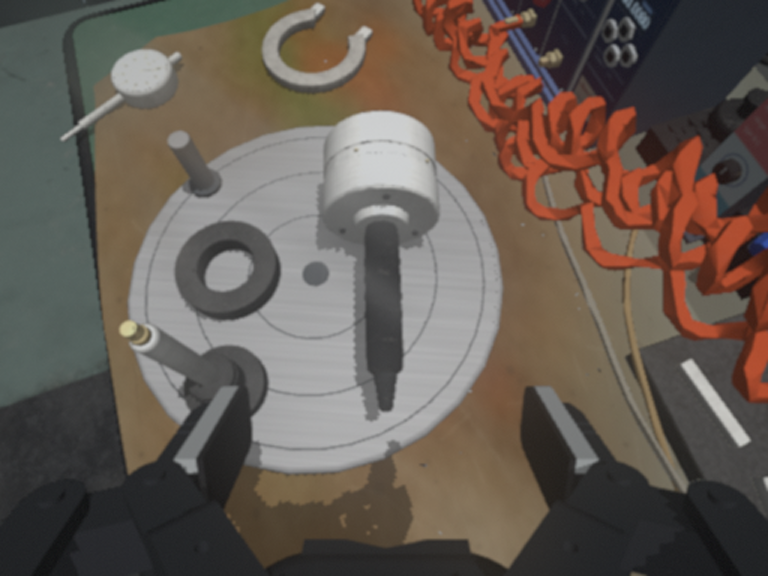

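The wrist view matches the model. The handle runs from (381,222) to its tip at (387,408), and I predicted x≈381–384 and the tip at 411. The fingers straddle it and the flange gauge at (215,370) lies outside the left finger's path. Advancing.

apply_moves(
  rows=[
    {"x": -8, "y": -1, "z": 30, "ax": 0, "ay": 0, "az": 0, "gripper": 0},
    {"x": -7, "y": 0, "z": 30, "ax": 0, "ay": 0, "az": 0, "gripper": 0},
    {"x": 0, "y": 0, "z": 28, "ax": 0, "ay": 0, "az": 0, "gripper": 0},
    {"x": 0, "y": 0, "z": 24, "ax": 0, "ay": 0, "az": 0, "gripper": 0},
    {"x": 0, "y": 0, "z": 20, "ax": 0, "ay": 0, "az": 0, "gripper": 0},
  ],
)

```text
clock: 3.0
position: [0.567, 0.1078, 0.1015]
ee_rot: [0.766, 0.545, 0.279, -0.196]
ft_force: [-0.1, -0.7, 0.1]
grip_width: 0.996
grasp_force: 0.0
```

apply_moves(
  rows=[
    {"x": 0, "y": 0, "z": 14, "ax": 0, "ay": 0, "az": 0, "gripper": 0},
    {"x": 0, "y": 0, "z": 12, "ax": 0, "ay": 0, "az": 0, "gripper": 0},
    {"x": 0, "y": 0, "z": 8, "ax": 0, "ay": 0, "az": 0, "gripper": 0},
    {"x": 0, "y": 0, "z": 0, "ax": 0, "ay": 0, "az": 0, "gripper": 0},
    {"x": 0, "y": 0, "z": 0, "ax": 0, "ay": 0, "az": 0, "gripper": 0},
  ],
)

```text
clock: 3.42
position: [0.5737, 0.1266, 0.0753]
ee_rot: [0.767, 0.544, 0.279, -0.196]
ft_force: [0.1, -0.8, -0.0]
grip_width: 0.999
grasp_force: 0.0
```

```bash
python3 - <<'E'
from h import *
P,Ro=now()
R1=pose(71,40);T=tcp([.569,.118,.08],R1);print(T,P,1000*Ro.inv().apply(T-P))
c=cam('scene','s1');d=cam('wrist','w3')
f=lambda i,h:cv2.resize(i,(400,h),interpolation=cv2.INTER_CUBIC)
a=f(c['color'][150:300,120:320],300)
b=f(d['color'],300)
cv2.imwrite('pics/g1.png',np.hstack([a,b])[:,:,::-1])
E
```

```text
[0.57067417 0.12286214 0.07387164] [0.57365387 0.1265918  0.07532504] [-4.38659129 -1.58290182 -1.77581829]
```

View pics/g1.png

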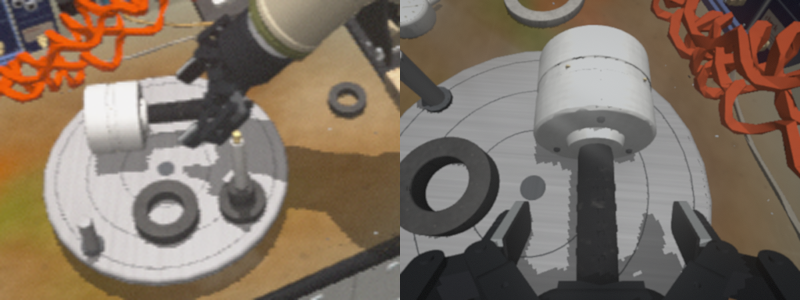

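The left half shows the fingers straddling the handle in the clear, short of the flange gauge. In the right half the handle at x≈597 sits about 2 mm left of the pads' middle (~601). Shifting y by -2 mm and closing.

apply_moves(
  rows=[
    {"x": -2, "y": -2, "z": 0, "ax": 0, "ay": 0, "az": 0, "gripper": 0.4},
    {"x": 0, "y": 0, "z": 0, "ax": 0, "ay": 0, "az": 0, "gripper": 0.5},
    {"x": 0, "y": 0, "z": 0, "ax": 0, "ay": 0, "az": 0, "gripper": 0.6},
    {"x": 0, "y": 0, "z": 0, "ax": 0, "ay": 0, "az": 0, "gripper": 0.66},
    {"x": 0, "y": 0, "z": 0, "ax": 0, "ay": 0, "az": 0, "gripper": 0.7},
  ],
  newtons=25,
)

```text
clock: 3.93
position: [0.5704, 0.1251, 0.0726]
ee_rot: [0.767, 0.543, 0.278, -0.197]
ft_force: [0.1, -0.1, -0.5]
grip_width: 0.308
grasp_force: 0.0
```

apply_moves(
  rows=[
    {"x": 0, "y": 0, "z": 0, "ax": 0, "ay": 0, "az": 0, "gripper": 0.75},
    {"x": 0, "y": 0, "z": 0, "ax": 0, "ay": 0, "az": 0, "gripper": 0.8},
    {"x": 0, "y": 0, "z": 0, "ax": 0, "ay": 0, "az": 0, "gripper": 1},
    {"x": 0, "y": 0, "z": 0, "ax": 0, "ay": 0, "az": 0, "gripper": 1},
    {"x": 0, "y": 0, "z": 0, "ax": 0, "ay": 0, "az": 0, "gripper": 1},
  ],
)

```text
clock: 4.35
position: [0.5702, 0.1254, 0.0725]
ee_rot: [0.767, 0.543, 0.278, -0.197]
ft_force: [-3.1, -0.7, 2.4]
grip_width: 0.256
grasp_force: 24.4
```

apply_moves(
  rows=[
    {"x": 0, "y": 0, "z": 0, "ax": 0, "ay": 0, "az": 0, "gripper": 1},
    {"x": 0, "y": 0, "z": 0, "ax": 0, "ay": 0, "az": 0, "gripper": 1},
    {"x": 0, "y": 0, "z": 0, "ax": 0, "ay": 0, "az": 0, "gripper": 1},
  ],
  newtons=100,
)

```text
clock: 4.6
position: [0.5702, 0.1254, 0.0726]
ee_rot: [0.767, 0.543, 0.278, -0.197]
ft_force: [-2.1, -1.0, 2.8]
grip_width: 0.243
grasp_force: 97.5
```

Gripped at 97 N, with the width matching 23 mm less compliance. Lifting straight up, slowly at first.

apply_moves(
  rows=[
    {"x": 1.9, "y": 0, "z": -2.3, "ax": 0, "ay": 0, "az": 0, "gripper": 1},
    {"x": 2.6, "y": 0, "z": -3.1, "ax": 0, "ay": 0, "az": 0, "gripper": 1},
    {"x": 3.9, "y": 0, "z": -4.6, "ax": 0, "ay": 0, "az": 0, "gripper": 1},
    {"x": 5.1, "y": 0, "z": -6.1, "ax": 0, "ay": 0, "az": 0, "gripper": 1},
    {"x": 6.4, "y": 0, "z": -7.7, "ax": 0, "ay": 0, "az": 0, "gripper": 1},
  ],
)

```text
clock: 5.02
position: [0.5701, 0.1252, 0.104]
ee_rot: [0.767, 0.543, 0.278, -0.197]
ft_force: [0.5, -0.1, -3.7]
grip_width: 0.242
grasp_force: 99.3
```

apply_moves(
  rows=[
    {"x": 9, "y": 0, "z": -11, "ax": 0, "ay": 0, "az": 0, "gripper": 1},
    {"x": 13, "y": 0, "z": -15, "ax": 0, "ay": 0, "az": 0, "gripper": 1},
    {"x": 16, "y": 0, "z": -19, "ax": 0, "ay": 0, "az": 0, "gripper": 1},
    {"x": 16, "y": 0, "z": -19, "ax": 0, "ay": 0, "az": 0, "gripper": 1},
    {"x": 16, "y": 0, "z": -19, "ax": 0, "ay": 0, "az": 0, "gripper": 1},
  ],
)

```text
clock: 5.43
position: [0.5701, 0.1259, 0.2141]
ee_rot: [0.767, 0.544, 0.278, -0.197]
ft_force: [0.8, -1.0, -4.3]
grip_width: 0.243
grasp_force: 99.1
```

apply_moves(
  rows=[
    {"x": 16, "y": 0, "z": -19, "ax": 0, "ay": 0, "az": 0, "gripper": 1},
    {"x": 13, "y": 0, "z": -15, "ax": 0, "ay": 0, "az": 0, "gripper": 1},
    {"x": 6, "y": 0, "z": -8, "ax": 0, "ay": 0, "az": 0, "gripper": 1},
    {"x": 0, "y": 0, "z": 0, "ax": 0, "ay": 0, "az": 0, "gripper": 1},
  ],
)

```text
clock: 5.77
position: [0.5712, 0.1258, 0.2695]
ee_rot: [0.767, 0.544, 0.28, -0.196]
ft_force: [0.3, -0.4, -4.5]
grip_width: 0.246
grasp_force: 99.1
```

```bash
python3 - <<'E'
from h import *
o=get_obs();P,Ro=now();print(o['clock'],P,Ro.as_matrix().round(3).tolist(),o['joint_pos'].round(2),o['ft_force'],o['torque'],o['grasp_force'])
c=cam('scene','s2');d=cam('wrist','w4')
f=lambda i,h:cv2.resize(i,(400,h),interpolation=cv2.INTER_CUBIC)
a=f(c['color'][90:300,100:380],300)
cv2.imwrite('pics/g2.png',np.hstack([a,f(d['color'],300)])[:,:,::-1])
E
```

```text
5.7667 [0.57120272 0.12577349 0.26950675] [[0.252, 0.943, 0.216], [0.725, -0.332, 0.604], [0.641, 0.004, -0.767]] [ 0.67  0.16 -0.66  1.81 -0.65  1.06 -0.02] [ 0.25454153 -0.35194654 -4.46104426] [-1.51700443  0.43604004 -0.02941324] 99.13320422172546
```

View pics/g2.png

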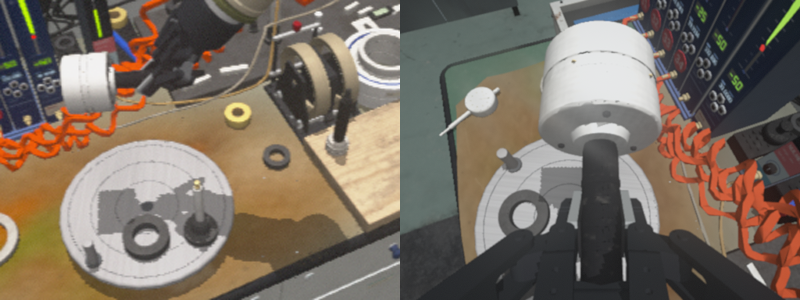

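The gauge is lifted cleanly, with drum at (90,82) in the left half and (600,90) in the right. The flange gauge and ring are undisturbed. Next is the swing and transfer.

```bash
python3 - <<'E'
from h import *
P,Ro=now();A=pose(109,-5);B=pose(140,-50)
TA=tcp([.53,-.02,.37],A);TB=tcp([.44,-.29,.36],B)
rows(P,Ro,TA,A,12);print();rows(TA,A,TB,B,13)
E
```

```text
xyz [ -4.5   0.9 -14.2] rot [ 0.98 -3.59 -3.13]
xyz [ -5.5   0.4 -13.9] rot [ 0.98 -3.59 -3.13]
xyz [ -6.3  -0.2 -13.5] rot [ 0.98 -3.59 -3.13]
xyz [ -7.1  -0.8 -13.1] rot [ 0.98 -3.59 -3.13]
xyz [ -7.9  -1.4 -12.6] rot [ 0.98 -3.59 -3.13]
xyz [ -8.6  -2.  -12.1] rot [ 0.98 -3.59 -3.13]
xyz [ -9.2  -2.7 -11.5] rot [ 0.98 -3.59 -3.13]
xyz [ -9.7  -3.4 -10.8] rot [ 0.98 -3.59 -3.13]
xyz [-10.2  -4.2 -10.1] rot [ 0.98 -3.59 -3.13]
xyz [-10.5  -4.9  -9.4] rot [ 0.98 -3.59 -3.13]
xyz [-10.8  -5.6  -8.7] rot [ 0.98 -3.59 -3.13]
xyz [-11.   -6.4  -7.9] rot [ 0.98 -3.59 -3.13]

xyz [-17.6 -13.1   2.1] rot [-1.13 -3.37 -2.17]
xyz [-17.  -13.8   2.8] rot [-1.13 -3.37 -2.17]
xyz [-16.2 -14.5   3.5] rot [-1.13 -3.37 -2.17]
xyz [-15.5 -15.1   4.2] rot [-1.13 -3.37 -2.17]
xyz [-14.6 -15.8   4.8] rot [-1.13 -3.37 -2.17]
xyz [-13.7 -16.4   5.3] rot [-1.13 -3.37 -2.17]
xyz [-12.7 -17.    5.7] rot [-1.13 -3.37 -2.17]
xyz [-11.7 -17.6   6.1] rot [-1.13 -3.37 -2.17]
xyz [-10.7 -18.2   6.4] rot [-1.13 -3.37 -2.17]
xyz [ -9.6 -18.7   6.7] rot [-1.13 -3.37 -2.17]
xyz [ -8.5 -19.2   6.8] rot [-1.13 -3.37 -2.17]
xyz [ -7.3 -19.6   6.9] rot [-1.13 -3.37 -2.17]
xyz [ -6.2 -20.    6.9] rot [-1.13 -3.37 -2.17]
```

apply_moves(
  rows=[
    {"x": -4.5, "y": 1, "z": -14, "ax": 1, "ay": -3.6, "az": -3.1, "gripper": 1},
    {"x": -5.5, "y": 0.5, "z": -14, "ax": 1, "ay": -3.6, "az": -3.1, "gripper": 1},
    {"x": -6.5, "y": 0, "z": -13.5, "ax": 1, "ay": -3.6, "az": -3.1, "gripper": 1},
    {"x": -7, "y": -1, "z": -13, "ax": 1, "ay": -3.6, "az": -3.1, "gripper": 1},
    {"x": -8, "y": -1.5, "z": -12.5, "ax": 1, "ay": -3.6, "az": -3.1, "gripper": 1},
  ],
)

```text
clock: 6.28
position: [0.5533, 0.0638, 0.305]
ee_rot: [0.711, 0.678, 0.153, -0.104]
ft_force: [0.5, 0.2, -4.9]
grip_width: 0.246
grasp_force: 98.9
```

apply_moves(
  rows=[
    {"x": -8.5, "y": -2, "z": -12, "ax": 1, "ay": -3.6, "az": -3.1, "gripper": 1},
    {"x": -9, "y": -2.5, "z": -11.5, "ax": 1, "ay": -3.6, "az": -3.1, "gripper": 1},
    {"x": -10, "y": -3.5, "z": -11, "ax": 1, "ay": -3.6, "az": -3.1, "gripper": 1},
    {"x": -10, "y": -4, "z": -10, "ax": 1, "ay": -3.6, "az": -3.1, "gripper": 1},
    {"x": -10.5, "y": -5, "z": -9.5, "ax": 1, "ay": -3.6, "az": -3.1, "gripper": 1},
  ],
)

```text
clock: 6.7
position: [0.5372, 0.0035, 0.3451]
ee_rot: [0.624, 0.781, 0.024, -0.007]
ft_force: [-0.2, 0.2, -5.0]
grip_width: 0.244
grasp_force: 98.8
```

apply_moves(
  rows=[
    {"x": -11, "y": -5.5, "z": -8.5, "ax": 1, "ay": -3.6, "az": -3.1, "gripper": 1},
    {"x": -11, "y": -6.5, "z": -8, "ax": 1, "ay": -3.6, "az": -3.1, "gripper": 1},
    {"x": -17.5, "y": -13, "z": 2, "ax": -1.1, "ay": -3.4, "az": -2.2, "gripper": 1},
    {"x": -17, "y": -14, "z": 3, "ax": -1.1, "ay": -3.4, "az": -2.2, "gripper": 1},
    {"x": -16, "y": -14.5, "z": 3.5, "ax": -1.1, "ay": -3.4, "az": -2.2, "gripper": 1},
  ],
)

```text
clock: 7.12
position: [0.5102, -0.0836, 0.3588]
ee_rot: [0.527, 0.84, -0.058, 0.12]
ft_force: [0.8, 0.1, -4.3]
grip_width: 0.243
grasp_force: 98.7
```

apply_moves(
  rows=[
    {"x": -15.5, "y": -15, "z": 4, "ax": -1.1, "ay": -3.4, "az": -2.2, "gripper": 1},
    {"x": -14.5, "y": -16, "z": 5, "ax": -1.1, "ay": -3.4, "az": -2.2, "gripper": 1},
    {"x": -13.5, "y": -16.5, "z": 5.5, "ax": -1.1, "ay": -3.4, "az": -2.2, "gripper": 1},
    {"x": -12.5, "y": -17, "z": 5.5, "ax": -1.1, "ay": -3.4, "az": -2.2, "gripper": 1},
    {"x": -11.5, "y": -17.5, "z": 6, "ax": -1.1, "ay": -3.4, "az": -2.2, "gripper": 1},
  ],
)

```text
clock: 7.53
position: [0.4762, -0.1882, 0.3563]
ee_rot: [0.424, 0.861, -0.106, 0.262]
ft_force: [0.0, -0.1, -4.4]
grip_width: 0.24
grasp_force: 98.7
```

```bash
python3 - <<'E'
from h import *
o=get_obs();P,Ro=now();print(o['clock'],P,o['joint_pos'].round(2),o['ft_force'],o['grasp_force'])
M=Ro.as_matrix();print(M.round(3).tolist())
B=pose(140,-50);TB=tcp([.44,-.29,.36],B)
rows(P,Ro,TB,B,6)
E
```

```text
7.5333 [ 0.47615755 -0.1882074   0.35627646] [ 0.64 -0.3  -0.48  1.95  0.26  1.02  0.71] [ 0.01161923 -0.07439826 -4.3908914 ] 98.67002248764038
[[-0.503, 0.785, 0.36], [0.675, 0.618, -0.404], [-0.54, 0.04, -0.841]]
xyz [ -9.1 -15.    5.4] rot [-1.02 -2.83 -1.73]
xyz [ -8.4 -15.4   5.6] rot [-1.02 -2.83 -1.73]
xyz [ -7.6 -15.7   5.7] rot [-1.02 -2.83 -1.73]
xyz [ -6.9 -16.    5.8] rot [-1.02 -2.83 -1.73]
xyz [ -6.1 -16.3   5.8] rot [-1.02 -2.83 -1.73]
xyz [ -5.3 -16.6   5.8] rot [-1.02 -2.83 -1.73]
```

apply_moves(
  rows=[
    {"x": -9, "y": -15, "z": 5.5, "ax": -1, "ay": -2.8, "az": -1.7, "gripper": 1},
    {"x": -8.5, "y": -15.5, "z": 5.5, "ax": -1, "ay": -2.8, "az": -1.7, "gripper": 1},
    {"x": -7.5, "y": -15.5, "z": 5.5, "ax": -1, "ay": -2.8, "az": -1.7, "gripper": 1},
    {"x": -7, "y": -16, "z": 6, "ax": -1, "ay": -2.8, "az": -1.7, "gripper": 1},
    {"x": -6, "y": -16.5, "z": 6, "ax": -1, "ay": -2.8, "az": -1.7, "gripper": 1},
  ],
)

```text
clock: 7.95
position: [0.4496, -0.2761, 0.3543]
ee_rot: [0.332, 0.855, -0.138, 0.374]
ft_force: [1.4, 0.1, -4.8]
grip_width: 0.241
grasp_force: 98.6
```

apply_moves(
  rows=[
    {"x": -5.5, "y": -16.5, "z": 6, "ax": -1, "ay": -2.8, "az": -1.7, "gripper": 1},
    {"x": 0, "y": 0, "z": 0, "ax": 0, "ay": 0, "az": 0, "gripper": 1},
    {"x": 0, "y": 0, "z": 0, "ax": 0, "ay": 0, "az": 0, "gripper": 1},
  ],
)

```text
clock: 8.2
position: [0.4441, -0.2936, 0.3534]
ee_rot: [0.315, 0.852, -0.144, 0.394]
ft_force: [-0.4, 0.7, -3.4]
grip_width: 0.245
grasp_force: 98.7
```

```bash
python3 - <<'E'
from h import *
o=get_obs();P,Ro=now();print(o['clock'],P,o['joint_pos'].round(2),o['ft_force'],o['grasp_force'])
B=pose(140,-50);print('rot err',np.degrees((Ro.inv()*B).as_rotvec()))
h=R.from_matrix(Ro.as_matrix()).apply([-np.cos(np.radians(39.7)),0,-np.sin(np.radians(39.7))]);print('gauge axis',h, 'grasp',P-Ro.apply([0,0,.008]))
c=cam('scene','s3');d=cam('wrist','w5')
a=cv2.resize(c['color'][60:280,230:450],(520,520),interpolation=cv2.INTER_CUBIC)
b=cv2.resize(d['color'],(280,210));b=np.vstack([b,np.zeros((310,280,3),np.uint8)])
cv2.imwrite('pics/g3.png',np.hstack([a,b])[:,:,::-1])
E
```

```text
8.2 [ 0.4440787  -0.29363021  0.35339145] [ 0.61 -0.46 -0.21  2.21  0.29  0.56  1.06] [-0.38591489  0.7477532  -3.44744705] 98.66016268730164
rot err [-0.24208371 -0.44294587 -0.43058059]
gauge axis [ 0.00792152 -0.01071228  0.99991124] grasp [ 0.43943638 -0.28969102  0.35858103]
```

View pics/g3.png

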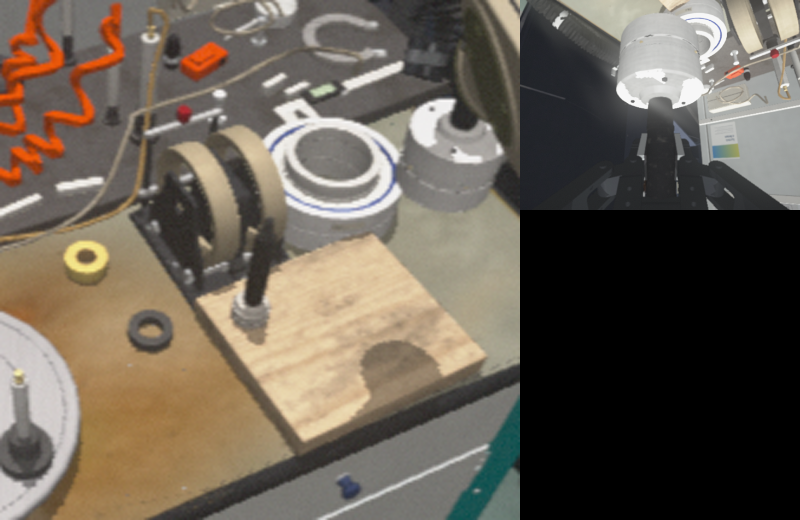

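The gauge looks upright at crop (455,160) over the right part of the rest, with its shadow on the wood at (400,375). The rest gauge at (250,305) is untouched. Lowering straight down.

apply_moves(
  rows=[
    {"x": 8, "y": 0, "z": 6.4, "ax": 0, "ay": -0.4, "az": 0, "gripper": 1},
    {"x": 15, "y": 0, "z": 12.8, "ax": 0, "ay": 0, "az": 0, "gripper": 1},
    {"x": 19, "y": 0, "z": 16, "ax": 0, "ay": 0, "az": 0, "gripper": 1},
    {"x": 19, "y": 0, "z": 16, "ax": 0, "ay": 0, "az": 0, "gripper": 1},
    {"x": 19, "y": 0, "z": 16, "ax": 0, "ay": 0, "az": 0, "gripper": 1},
  ],
)

```text
clock: 8.72
position: [0.4469, -0.2923, 0.251]
ee_rot: [0.312, 0.85, -0.144, 0.399]
ft_force: [0.2, -0.1, -4.7]
grip_width: 0.244
grasp_force: 99.0
```

apply_moves(
  rows=[
    {"x": 19, "y": 0, "z": 16, "ax": 0, "ay": 0, "az": 0, "gripper": 1},
    {"x": 19, "y": 0, "z": 16, "ax": 0, "ay": 0, "az": 0, "gripper": 1},
    {"x": 15, "y": 0, "z": 12.8, "ax": 0, "ay": 0, "az": 0, "gripper": 1},
    {"x": 0, "y": 0, "z": 0, "ax": 0, "ay": 0, "az": 0, "gripper": 1},
    {"x": 0, "y": 0, "z": 0, "ax": 0, "ay": 0, "az": 0, "gripper": 1},
  ],
)

```text
clock: 9.13
position: [0.4477, -0.2955, 0.2045]
ee_rot: [0.313, 0.849, -0.148, 0.398]
ft_force: [0.4, -0.7, -3.3]
grip_width: 0.24
grasp_force: 98.7
```

```bash
python3 - <<'E'
from h import *
o=get_obs();P,Ro=now();print(o['clock'],P,o['joint_pos'].round(2),o['ft_force'],o['grasp_force'])
h=Ro.apply([-np.cos(np.radians(39.7)),0,-np.sin(np.radians(39.7))]);g=P-Ro.apply([0,0,.008]);print('axis',h,'grasp',g)
c=cam('scene','s4');im=np.ascontiguousarray(c['color'][:,:,::-1])
S=4;im=cv2.resize(im,None,fx=S,fy=S,interpolation=cv2.INTER_CUBIC)
U=np.cross(h,[1,0,0]);V=np.cross(h,U)
for s,r in((0,.04),(.066,.04)):
    pts=[proj(c,g-h*(.113-s)+r*(np.cos(t)*U+np.sin(t)*V))*S+1.5 for t in np.linspace(0,6.283,60)]
    cv2.polylines(im,[np.int32(pts)],True,(0,0,255),1)
q=proj(c,g-h*.06)*S
x,y=int(q[0]),int(q[1]);cv2.imwrite('pics/g4.png',im[max(y-300,0):y+250,max(x-350,0):x+350])
E
```

```text
9.1333 [ 0.44765325 -0.29545629  0.20447525] [ 1.14 -0.31 -0.73  2.41  0.51  0.14  0.74] [ 0.37545072 -0.68958556 -3.34734676] 98.6612069606781
axis [1.22496654e-03 7.82037444e-04 9.99998944e-01] grasp [ 0.44298033 -0.29145333  0.20958799]
```

View pics/g4.png

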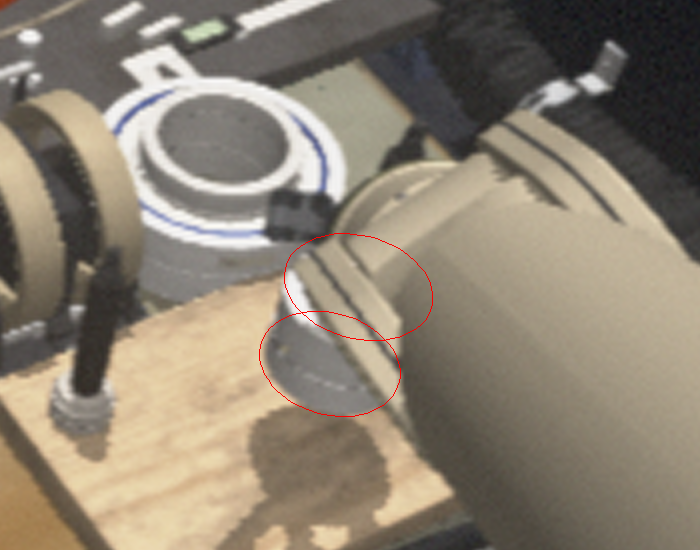

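The drum bottom matches the predicted outline at (330,415), so the gauge is upright. The descent stopped because joint 4 is at its fold limit: the arm is too close in. I'll place it farther out, at about (0.49,-0.30), with the tool heading turned a little toward -y.

```bash
python3 - <<'E'
from h import *
P,Ro=now();B=pose(122,-50.3)
rows(P,Ro,tcp([.49,-.30,.215],B),B,5)
c=load('t0')
for u,v,z in((625,298,0),(590,285,0),(628,298,.06)):print(px(c,u/1.5625,v/1.5625,z).round(3))
E
```

```text
xyz [-5.9  4.3  5.7] rot [2.7  0.01 2.25]
xyz [-5.7  4.8  5.5] rot [2.7  0.01 2.25]
xyz [-5.5  5.3  5.2] rot [2.7  0.01 2.25]
xyz [-5.3  5.7  5. ] rot [2.7  0.01 2.25]
xyz [-5.1  6.1  4.7] rot [2.7  0.01 2.25]
[ 0.569 -0.368  0.   ]
[ 0.595 -0.31   0.   ]
[ 0.558 -0.352  0.06 ]
```

apply_moves(
  rows=[
    {"x": -6, "y": 4, "z": 6, "ax": 2.7, "ay": 0, "az": 2.25, "gripper": 1},
    {"x": -6, "y": 5, "z": 5.5, "ax": 2.7, "ay": 0, "az": 2.25, "gripper": 1},
    {"x": -5.5, "y": 5, "z": 5, "ax": 2.7, "ay": 0, "az": 2.25, "gripper": 1},
    {"x": -5.5, "y": 6, "z": 5, "ax": 2.7, "ay": 0, "az": 2.25, "gripper": 1},
    {"x": -5, "y": 6, "z": 5, "ax": 2.7, "ay": 0, "az": 2.25, "gripper": 1},
  ],
)

```text
clock: 9.6
position: [0.4893, -0.3011, 0.212]
ee_rot: [0.421, 0.8, -0.199, 0.378]
ft_force: [-0.1, 0.5, -3.3]
grip_width: 0.243
grasp_force: 99.0
```

apply_moves(
  rows=[
    {"x": 0, "y": 0, "z": 0, "ax": 0, "ay": 0, "az": 0, "gripper": 1},
    {"x": 8, "y": 0, "z": 6.4, "ax": 0, "ay": 0, "az": 0, "gripper": 1},
    {"x": 8, "y": 0, "z": 6.4, "ax": 0, "ay": 0, "az": 0, "gripper": 1},
    {"x": 0, "y": 0, "z": 0, "ax": 0, "ay": 0, "az": 0, "gripper": 1},
  ],
)

```text
clock: 9.93
position: [0.4835, -0.3016, 0.1946]
ee_rot: [0.419, 0.801, -0.199, 0.378]
ft_force: [-0.2, -0.2, -4.6]
grip_width: 0.243
grasp_force: 98.8
```

```bash
cat > st.py <<'E'
from h import *
o=get_obs();P,Ro=now();print(o['clock'],P,o['joint_pos'].round(2),o['ft_force'].round(1),o['grasp_force'])
h=Ro.apply([-np.cos(np.radians(39.7)),0,-np.sin(np.radians(39.7))]);g=P-Ro.apply([0,0,.008]);print('axis',h.round(3),'grasp',g,'x az',np.degrees(np.arctan2(*Ro.as_matrix()[[1,0],0])))
E
python3 st.py
```

```text
9.9333 [ 0.48346397 -0.30162346  0.19462671] [ 1.78 -0.33 -1.46  2.27  0.84  0.32  0.09] [-0.2 -0.2 -4.6] 98.83502125740051
axis [-0.001  0.004  1.   ] grasp [ 0.47995226 -0.29654315  0.19971182] x az 124.80635096724575
```

```bash
cat > kin.py <<'E'
from h import *
from scipy.optimize import least_squares
D=[([1.15335571,.33276019,-.06469586,1.46082757,.02156283,1.34993062,-.08849262],[.2403,-.5766,.24164],[.98057,.19615,-.0001,-.0006]),
([.53,.12,-.66,1.55,.07,1.49,-.47],[.52194,-.00123,.33198],[.814,.581,0,-.001]),
([.81,.21,-.61,1.89,-.66,1.08,.19],[.54114,.03437,.20958],[.769,.542,.276,-.198]),
([.67,.16,-.66,1.81,-.65,1.06,-.02],[.5712,.12577,.26951],[.767,.544,.280,-.196]),
([.64,-.30,-.48,1.95,.26,1.02,.71],[.47616,-.18821,.35628],[.424,.861,-.106,.262]),
([.61,-.46,-.21,2.21,.29,.56,1.06],[.44408,-.29363,.35339],[.315,.852,-.144,.394]),
([1.14,-.31,-.73,2.41,.51,.14,.74],[.44765,-.29546,.20448],[.313,.849,-.148,.398]),
([1.78,-.33,-1.46,2.27,.84,.32,.09],[.48346,-.30162,.19463],[.419,.801,-.199,.378])]
def fk(p,q,sg):
    a,o1,L1,o2,o3,L2,o4,L3,c1,c7=p; T=np.eye(4)
    def rot(ax,th): M=np.eye(4);M[:3,:3]=R.from_euler(ax,th).as_matrix();return M
    def tr(x,z): M=np.eye(4);M[0,3]=x;M[2,3]=z;return M
    for M in(tr(0,a),rot('z',sg[0]*q[0]+c1),tr(o1,0),rot('y',q[1]),tr(o2,L1),rot('z',sg[1]*q[2]),rot('y',q[3]),tr(o3,L2),rot('z',sg[2]*q[4]),rot('y',q[5]),tr(o4,L3),rot('z',sg[3]*q[6]+c7)):T=T@M
    return T[:3,3],R.from_matrix(T[:3,:3])
if __name__=='__main__':
    import itertools
    best=None
    def res(p,sg):
        e=[]
        for q,P,Q in D:
            t,r=fk(p,q,sg);e+=list((t-P)*3)+list((r.inv()*R.from_quat(Q)).as_rotvec())
        return e
    for sg in itertools.product([-1],[1,-1],[1,-1],[1,-1]):
      for c7 in(0,1.57,3.14,-1.57):
        s=least_squares(res,[.2,0,.4,0,0,.4,0,.2,0,c7],args=(sg,),max_nfev=60,loss='soft_l1',f_scale=.1)
        if best is None or s.cost<best[0]: best=(s.cost,sg,s.x)
    print(best[0],best[1],best[2].round(3)); print(np.abs(np.array(res(best[2],best[1])).reshape(-1,6)).round(3))
    json.dump([list(best[1]),best[2].tolist()],open('kin.json','w'))
E
python3 kin.py
```

```text
0.010154573009259968 (-1, -1, -1, -1) [ 0.266  0.009  0.436  0.006  0.007  0.472  0.002  0.325 -0.049  1.532]
[[0.025 0.049 0.006 0.    0.    0.01 ]
 [0.008 0.016 0.005 0.006 0.005 0.018]
 [0.036 0.001 0.014 0.038 0.004 0.   ]
 [0.027 0.001 0.003 0.034 0.003 0.007]
 [0.003 0.028 0.014 0.028 0.005 0.008]
 [0.009 0.048 0.003 0.035 0.009 0.003]
 [0.015 0.02  0.006 0.03  0.004 0.013]
 [0.037 0.041 0.001 0.039 0.001 0.013]]
```

```bash
cat > ik.py <<'E'
from kin import *
sg,p=json.load(open('kin.json'))
lo=np.array([-2.6,-.5,-1.47,.16,-1.27,.06,-2.6]);hi=np.array([2.6,2.12,1.34,2.42,4.41,2.06,2.6])
def ik(P,Ro,q0,w=.02,qm=None):
    qm=np.array(q0 if qm is None else qm)
    def f(q):
        t,r=fk(p,q,sg);return np.r_[(t-P)*10,(r.inv()*Ro).as_rotvec()*3,w*(q-qm)]
    s=least_squares(f,np.clip(q0,lo+1e-3,hi-1e-3),bounds=(lo,hi),max_nfev=80);t,r=fk(p,s.x,sg)
    return s.x,np.linalg.norm(t-P)*1e3+np.degrees((r.inv()*Ro).magnitude())
if __name__=='__main__':
    q=[1.78,-.33,-1.46,2.27,.84,.32,.09]
    mid=np.array([.8,0,-.4,1.9,.4,.8,.3])
    for x,y in((.48,-.30),(.50,-.31)):
      for az in range(30,331,20):
        B=pose(az,-50.3);best=None
        for s in(q,mid,[.3,-.1,.6,2,-.6,.8,1.],[0,.3,1,1.9,-1,.6,1.8],[1.5,.5,-1.2,1.8,1.2,.9,-.6]):
            a,e=ik(tcp([x,y,.141],B),B,s); m=np.min(np.minimum(a-lo,hi-a))
            if e<3 and(best is None or m>best[0]):best=(m,a)
        print(x,y,az,best and (round(best[0],2),best[1].round(2).tolist()))
E
timeout 500 python3 ik.py
```

```text
0.48 -0.3 30 (np.float64(0.32), [-0.37, 1.01, 1.02, 1.33, -0.04, 1.61, -0.48])
0.48 -0.3 50 (np.float64(0.51), [0.2, 0.62, -0.1, 1.56, 0.77, 1.55, -0.85])
0.48 -0.3 70 (np.float64(0.62), [0.24, 0.48, -0.21, 1.8, 0.97, 1.35, -0.76])
0.48 -0.3 90 (np.float64(0.41), [0.93, 0.57, -1.05, 2.01, 1.42, 1.43, -0.77])
0.48 -0.3 110 (np.float64(0.21), [1.17, 0.42, -1.19, 2.21, 1.56, 1.11, -0.62])
0.48 -0.3 130 (np.float64(0.08), [1.56, 0.3, -1.39, 2.34, 1.77, 0.7, -0.49])
0.48 -0.3 150 (np.float64(0.0), [1.9, 0.2, -1.47, 2.39, 2.36, 0.22, -0.71])
0.48 -0.3 170 (np.float64(0.0), [2.07, 0.49, -1.47, 2.3, -0.39, 0.06, 2.6])
0.48 -0.3 190 (np.float64(0.0), [2.08, 0.84, -1.47, 2.16, 0.21, 0.37, 2.47])
0.48 -0.3 210 None
0.48 -0.3 230 None
0.48 -0.3 250 None
0.48 -0.3 270 (np.float64(0.0), [1.28, 0.94, -0.83, 1.29, -0.07, 1.66, -2.6])
0.48 -0.3 290 (np.float64(0.15), [1.13, 1.04, -0.85, 1.11, 0.11, 1.9, -2.45])
0.48 -0.3 310 (np.float64(0.0), [0.9, 1.02, -0.63, 0.99, 0.15, 2.06, -2.12])
0.48 -0.3 330 None
0.5 -0.31 30 (np.float64(0.34), [-0.33, 1.04, 1.0, 1.25, -0.05, 1.64, -0.48])
0.5 -0.31 50 (np.f
[... 151 characters left out ...]
p.float64(0.46), [0.81, 0.52, -0.88, 1.96, 1.37, 1.35, -0.73])
0.5 -0.31 110 (np.float64(0.27), [1.13, 0.47, -1.15, 2.15, 1.59, 1.12, -0.6])
0.5 -0.31 130 (np.float64(0.13), [1.47, 0.36, -1.31, 2.29, 1.79, 0.73, -0.46])
0.5 -0.31 150 (np.float64(0.0), [1.84, 0.42, -1.47, 2.34, 2.06, 0.38, -0.28])
0.5 -0.31 170 (np.float64(0.02), [2.0, 0.59, -1.45, 2.27, 1.32, 0.08, 0.92])
0.5 -0.31 190 (np.float64(0.0), [2.02, 0.91, -1.47, 2.11, 0.4, 0.38, 2.3])
0.5 -0.31 210 None
0.5 -0.31 230 None
0.5 -0.31 250 None
0.5 -0.31 270 (np.float64(0.0), [1.22, 0.96, -0.79, 1.22, -0.09, 1.69, -2.6])
0.5 -0.31 290 (np.float64(0.12), [1.1, 1.09, -0.87, 1.02, 0.13, 1.94, -2.47])
0.5 -0.31 310 None
0.5 -0.31 330 None
```

```bash
cat > t.py <<'E'
from ik import *
q=[1.78,-.33,-1.46,2.27,.84,.32,.09]
for x,y in((.42,-.315),(.45,-.315),(.47,-.315)):
  for az in(85,95,105):
    B=pose(az,-50.3)
    for z in(.141,.28):
      best=None
      for s in(q,[.8,0,-.4,1.9,.4,.8,.3],[1.,.4,-1,2,1.4,1.2,-.7],[.4,.3,-.3,1.9,1,1.2,-.6]):
        a,e=ik(tcp([x,y,z],B),B,s); m=np.min(np.minimum(a-lo,hi-a))
        if e<3 and(best is None or m>best[0]):best=(m,a)
      print(x,y,az,z,best and (round(best[0],2),best[1].round(2).tolist()))
E
python3 t.py
python3 - <<'E'
from h import *
P,Ro=now();A=pose(124,-50.3);B=pose(97,-50.3)
rows(P,Ro,tcp([.47,-.31,.30],A),A,5);print()
rows(tcp([.47,-.31,.30],A),A,tcp([.45,-.315,.30],B),B,6)
E
```

```text
0.42 -0.315 85 0.141 (np.float64(0.32), [0.95, 0.43, -0.97, 2.1, 1.31, 1.34, -0.8])
0.42 -0.315 85 0.28 (np.float64(0.42), [0.59, 0.05, -0.51, 2.0, 0.97, 1.25, -0.39])
0.42 -0.315 95 0.141 (np.float64(0.22), [1.05, 0.34, -1.03, 2.2, 1.38, 1.18, -0.73])
0.42 -0.315 95 0.28 (np.float64(0.34), [1.02, -0.07, -0.89, 2.08, 0.94, 1.06, -0.25])
0.42 -0.315 105 0.141 (np.float64(0.12), [1.2, 0.24, -1.13, 2.3, 1.45, 0.99, -0.65])
0.42 -0.315 105 0.28 (np.float64(0.24), [0.91, -0.2, -0.7, 2.18, 0.89, 0.85, -0.06])
0.45 -0.315 85 0.141 (np.float64(0.39), [0.89, 0.49, -0.95, 2.03, 1.33, 1.38, -0.79])
0.45 -0.315 85 0.28 (np.float64(0.49), [0.53, 0.12, -0.47, 1.93, 0.99, 1.28, -0.4])
0.45 -0.315 95 0.141 (np.float64(0.29), [0.98, 0.41, -1.0, 2.13, 1.4, 1.23, -0.72])
0.45 -0.315 95 0.28 (np.float64(0.41), [1.09, 0.04, -1.03, 2.01, 1.02, 1.14, -0.31])
0.45 -0.315 105 0.141 (np.float64(0.19), [1.1, 0.32, -1.07, 2.23, 1.47, 1.05, -0.65])
0.45 -0.315 105 0.28 (np.float64(0.31), [0.99, -0.11, -0.83, 2.11, 0.94, 0.89, -0.12])
0.47 -0.315 85 0.141 (np.float64(0.44), [0.86, 0.53, -0.93, 1.98, 1.35, 1.41, -
[... 228 characters left out ...]
-0.5, 1.98, 1.02, 1.13, -0.3])
0.47 -0.315 105 0.141 (np.float64(0.24), [1.05, 0.36, -1.03, 2.18, 1.49, 1.08, -0.64])
0.47 -0.315 105 0.28 (np.float64(0.36), [1.05, -0.04, -0.92, 2.06, 0.99, 0.94, -0.16])
xyz [-16.2  -3.2 -11.9] rot [0.1  0.05 0.1 ]
xyz [-16.2  -3.2 -11.9] rot [0.1  0.05 0.1 ]
xyz [-16.2  -3.2 -11.9] rot [0.1  0.05 0.1 ]
xyz [-16.1  -3.2 -11.9] rot [0.1  0.05 0.1 ]
xyz [-16.1  -3.2 -11.9] rot [0.1  0.05 0.1 ]

xyz [ 0.8 -3.7 -1. ] rot [ 3.46 -0.    2.87]
xyz [ 0.6 -3.8 -0.8] rot [ 3.46 -0.    2.87]
xyz [ 0.4 -3.9 -0.5] rot [ 3.46 -0.    2.87]
xyz [ 0.2 -3.9 -0.3] rot [ 3.46 -0.    2.87]
xyz [ 0.1 -3.9 -0.1] rot [ 3.46 -0.    2.87]
xyz [-0.1 -3.9  0.2] rot [ 3.46 -0.    2.87]
```

Target (0.45,-0.315) with tool x azimuth about 95° is comfortable for every joint. Raising, then turning, then descending.

apply_moves(
  rows=[
    {"x": -16, "y": -3, "z": -12, "ax": 0, "ay": 0, "az": 0, "gripper": 1},
    {"x": -16, "y": -3, "z": -12, "ax": 0, "ay": 0, "az": 0, "gripper": 1},
    {"x": -16, "y": -3, "z": -12, "ax": 0, "ay": 0, "az": 0, "gripper": 1},
    {"x": -16, "y": -3, "z": -12, "ax": 0, "ay": 0, "az": 0, "gripper": 1},
    {"x": -16, "y": -3, "z": -12, "ax": 0, "ay": 0, "az": 0, "gripper": 1},
  ],
)

```text
clock: 10.35
position: [0.4751, -0.3122, 0.2928]
ee_rot: [0.42, 0.802, -0.195, 0.378]
ft_force: [1.0, 0.5, -5.2]
grip_width: 0.248
grasp_force: 98.9
```

apply_moves(
  rows=[
    {"x": 0, "y": -4, "z": -1, "ax": 3.5, "ay": 0, "az": 2.9, "gripper": 1},
    {"x": 0, "y": -4, "z": -1, "ax": 3.5, "ay": 0, "az": 2.9, "gripper": 1},
    {"x": 0, "y": -4, "z": 0, "ax": 3.5, "ay": 0, "az": 2.9, "gripper": 1},
    {"x": 0, "y": -4, "z": 0, "ax": 3.5, "ay": 0, "az": 2.9, "gripper": 1},
    {"x": 0, "y": -4, "z": 0, "ax": 3.5, "ay": 0, "az": 2.9, "gripper": 1},
  ],
)

```text
clock: 10.77
position: [0.4564, -0.3187, 0.2931]
ee_rot: [0.571, 0.703, -0.267, 0.33]
ft_force: [0.5, 0.7, -5.1]
grip_width: 0.243
grasp_force: 98.9
```

apply_moves(
  rows=[
    {"x": 0, "y": -4, "z": 0, "ax": 3.5, "ay": 0, "az": 2.9, "gripper": 1},
    {"x": 0, "y": 0, "z": 0, "ax": 0, "ay": 0, "az": 0, "gripper": 1},
    {"x": 0, "y": 0, "z": 0, "ax": 0, "ay": 0, "az": 0, "gripper": 1},
  ],
)

```text
clock: 11.02
position: [0.4524, -0.3187, 0.2887]
ee_rot: [0.585, 0.695, -0.271, 0.318]
ft_force: [0.5, 1.0, -4.5]
grip_width: 0.24
grasp_force: 98.7
```

```bash
python3 st.py; python3 - <<'E'
from h import *
P,Ro=now();B=pose(97,-50.3)
rows(P,Ro,tcp([.45,-.315,.17],B),B,7)
E
```

```text
11.0167 [ 0.45238055 -0.31870415  0.28874156] [ 1.62 -0.13 -1.44  2.02  0.84  1.   -0.09] [ 0.5  1.  -4.5] 98.7306261062622
axis [ 0.007 -0.015  1.   ] grasp [ 0.45137931 -0.31271314  0.29394784] x az 99.96301844118886
xyz [13.2 -0.2 11.7] rot [ 0.27 -0.13  0.27]
xyz [13.3 -0.2 11.7] rot [ 0.27 -0.13  0.27]
xyz [13.3 -0.2 11.7] rot [ 0.27 -0.13  0.27]
xyz [13.3 -0.2 11.7] rot [ 0.27 -0.13  0.27]
xyz [13.3 -0.2 11.6] rot [ 0.27 -0.13  0.27]
xyz [13.4 -0.3 11.6] rot [ 0.27 -0.13  0.27]
xyz [13.4 -0.3 11.6] rot [ 0.27 -0.13  0.27]
```

apply_moves(
  rows=[
    {"x": 13, "y": 0, "z": 11.5, "ax": 0.3, "ay": -0.1, "az": 0.3, "gripper": 1},
    {"x": 13, "y": 0, "z": 11.5, "ax": 0.3, "ay": -0.1, "az": 0.3, "gripper": 1},
    {"x": 13, "y": 0, "z": 11.5, "ax": 0.3, "ay": -0.1, "az": 0.3, "gripper": 1},
    {"x": 13, "y": 0, "z": 11.5, "ax": 0.3, "ay": -0.1, "az": 0.3, "gripper": 1},
    {"x": 0, "y": 0, "z": 0, "ax": 0, "ay": 0, "az": 0, "gripper": 1},
  ],
)

```text
clock: 11.43
position: [0.45, -0.3197, 0.2191]
ee_rot: [0.593, 0.686, -0.28, 0.315]
ft_force: [-0.7, 1.1, -4.9]
grip_width: 0.245
grasp_force: 99.0
```

```bash
python3 st.py
```

```text
11.4333 [ 0.45003676 -0.31973148  0.21907608] [ 1.34  0.24 -1.36  2.08  1.22  1.25 -0.44] [-0.7  1.1 -4.9] 98.95597457885742
axis [ 0.011 -0.007  1.   ] grasp [ 0.44923382 -0.31367022  0.22423519] x az 98.71824773700646
```

apply_moves(
  rows=[
    {"x": 12, "y": 0, "z": 10, "ax": 0, "ay": 0, "az": 0, "gripper": 1},
    {"x": 12, "y": 0, "z": 10, "ax": 0, "ay": 0, "az": 0, "gripper": 1},
    {"x": 12, "y": 0, "z": 10, "ax": 0, "ay": 0, "az": 0, "gripper": 1},
    {"x": 6, "y": 0, "z": 5, "ax": 0, "ay": 0, "az": 0, "gripper": 1},
    {"x": 0, "y": 0, "z": 0, "ax": 0, "ay": 0, "az": 0, "gripper": 1},
  ],
)

```text
clock: 11.85
position: [0.4504, -0.3214, 0.1681]
ee_rot: [0.594, 0.684, -0.28, 0.317]
ft_force: [-0.4, -0.1, -4.8]
grip_width: 0.243
grasp_force: 99.1
```

```bash
python3 st.py;  python3 - <<'E'
from h import *
P,Ro=now();B=pose(97,-50.3)
rows(P,Ro,P,B,1);print(1000*Ro.inv().apply([0,0,-1]))
E
```

```text
11.85 [ 0.45040521 -0.32135113  0.1681439 ] [ 1.22  0.37 -1.26  2.13  1.35  1.29 -0.58] [-0.4 -0.1 -4.8] 99.07192826271057
axis [ 0.007 -0.002  1.   ] grasp [ 0.44959584 -0.31526499  0.17327262] x az 98.33498990112493
xyz [0. 0. 0.] rot [ 0.44 -0.17  0.86]
[767.43730303   6.52593948 641.09078767]
```

apply_moves(
  rows=[
    {"x": 6.1, "y": 0, "z": 5.1, "ax": 0.2, "ay": 0, "az": 0.4, "gripper": 1},
    {"x": 6.1, "y": 0, "z": 5.1, "ax": 0.2, "ay": 0, "az": 0.4, "gripper": 1},
    {"x": 3.1, "y": 0, "z": 2.6, "ax": 0, "ay": 0, "az": 0, "gripper": 1},
    {"x": 1.5, "y": 0, "z": 1.3, "ax": 0, "ay": 0, "az": 0, "gripper": 1},
    {"x": 0, "y": 0, "z": 0, "ax": 0, "ay": 0, "az": 0, "gripper": 1},
  ],
)

```text
clock: 12.27
position: [0.4509, -0.3221, 0.1474]
ee_rot: [0.6, 0.678, -0.28, 0.319]
ft_force: [-0.5, -0.2, -4.8]
grip_width: 0.243
grasp_force: 99.1
```

apply_moves(
  rows=[
    {"x": 1.5, "y": 0, "z": 1.3, "ax": 0, "ay": 0, "az": 0, "gripper": 1},
    {"x": 1.5, "y": 0, "z": 1.3, "ax": 0, "ay": 0, "az": 0, "gripper": 1},
    {"x": 0, "y": 0, "z": 0, "ax": 0, "ay": 0, "az": 0, "gripper": 1},
  ],
)

```text
clock: 12.52
position: [0.4507, -0.3223, 0.1428]
ee_rot: [0.601, 0.678, -0.281, 0.318]
ft_force: [0.2, -0.2, -4.4]
grip_width: 0.245
grasp_force: 99.1
```

```bash
python3 st.py
```

```text
12.5167 [ 0.45068843 -0.32230526  0.14277799] [ 1.16  0.44 -1.21  2.14  1.41  1.32 -0.66] [ 0.2 -0.2 -4.4] 99.14465188980103
axis [-0.002 -0.002  1.   ] grasp [ 0.44993204 -0.31620323  0.14789591] x az 96.77072773769493
```

apply_moves(
  rows=[
    {"x": 1.2, "y": 0, "z": 1, "ax": 0, "ay": 0, "az": 0, "gripper": 1},
    {"x": 1.2, "y": 0, "z": 1, "ax": 0, "ay": 0, "az": 0, "gripper": 1},
    {"x": 0, "y": 0, "z": 0, "ax": 0, "ay": 0, "az": 0, "gripper": 1},
  ],
)

```text
clock: 12.77
position: [0.4507, -0.3222, 0.1393]
ee_rot: [0.601, 0.678, -0.28, 0.318]
ft_force: [-0.3, -0.6, -4.7]
grip_width: 0.245
grasp_force: 99.1
```

apply_moves(
  rows=[
    {"x": 0.8, "y": 0, "z": 0.6, "ax": 0, "ay": 0, "az": 0, "gripper": 1},
    {"x": 0.8, "y": 0, "z": 0.6, "ax": 0, "ay": 0, "az": 0, "gripper": 1},
    {"x": 0, "y": 0, "z": 0, "ax": 0, "ay": 0, "az": 0, "gripper": 1},
  ],
)

```text
clock: 13.02
position: [0.4507, -0.3221, 0.1375]
ee_rot: [0.601, 0.678, -0.28, 0.318]
ft_force: [-0.6, -0.4, -4.1]
grip_width: 0.244
grasp_force: 99.1
```

apply_moves(
  rows=[
    {"x": 0.8, "y": 0, "z": 0.6, "ax": 0, "ay": 0, "az": 0, "gripper": 1},
    {"x": 0, "y": 0, "z": 0, "ax": 0, "ay": 0, "az": 0, "gripper": 1},
  ],
)

```text
clock: 13.18
position: [0.4508, -0.3222, 0.1369]
ee_rot: [0.601, 0.677, -0.281, 0.319]
ft_force: [-0.2, 0.5, -1.9]
grip_width: 0.243
grasp_force: 99.0
```

Contact is starting: the force went from -4.5 to -1.9 N at the expected height. Pressing a touch further.

apply_moves(
  rows=[
    {"x": 0.5, "y": 0, "z": 0.4, "ax": 0, "ay": 0, "az": 0, "gripper": 1},
    {"x": 0, "y": 0, "z": 0, "ax": 0, "ay": 0, "az": 0, "gripper": 1},
    {"x": 0, "y": 0, "z": 0, "ax": 0, "ay": 0, "az": 0, "gripper": 1},
  ],
)

```text
clock: 13.43
position: [0.4509, -0.3225, 0.1368]
ee_rot: [0.601, 0.677, -0.281, 0.319]
ft_force: [-2.1, -1.9, 4.2]
grip_width: 0.243
grasp_force: 99.1
```

```bash
python3 - <<'E'
from h import *
o=get_obs();print(o['ft_force'],o['torque'],o['position'])
c=cam('top','t5');s=cam('scene','s5')
a=cv2.resize(c['color'][160:290,290:430],(400,371),interpolation=cv2.INTER_CUBIC)
b=cv2.resize(s['color'][100:275,300:489],(400,371),interpolation=cv2.INTER_CUBIC)
cv2.imwrite('pics/g5.png',np.hstack([a,b])[:,:,::-1])
E
```

```text
[-2.06409383 -1.87839392  4.17123665] [ 0.17566333  0.40038186 -0.29112669] [ 0.45094443 -0.32246733  0.13678477]
```

View pics/g5.png

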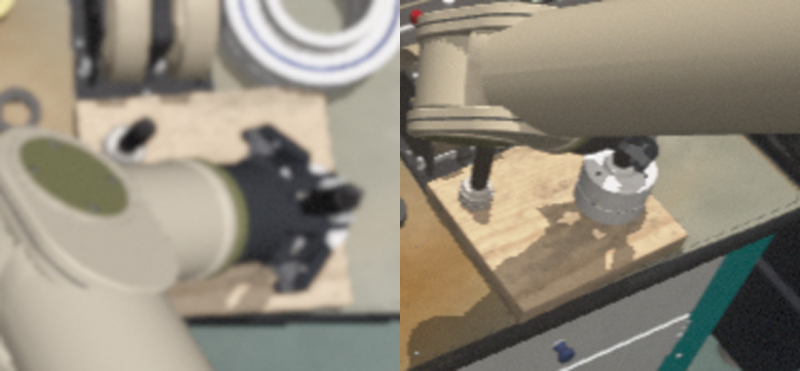

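The drum stands on the wood at right-half crop (615,190), bottom edge at about (617,226). The right wood edge runs from (584,130) to (686,230), so the margin there looks slim. Checking it numerically.

```bash
python3 - <<'E'
from h import *
c=load('s5');k=2.116
f=lambda p:((proj(c,p)-[300,100])*[k,2.12]+[400,0]+.5).round(0)
P,Ro=now();g=P-Ro.apply([0,0,.008]);print(g)
for z in(.028,.094):
    q=np.array([f([g[0]+.04*np.cos(t),g[1]+.04*np.sin(t),z]) for t in np.linspace(0,6.28,90)])
    print(z,q.min(0),q.max(0))
for e in((.56,-.369,.028),(.367,-.37,.028)):print(f(e))
s=load('s0');
for u,v in((605,252),(680,325)):print(px(s,u/1.5625,v/1.5625,.028))
im=cv2.imread('pics/s5.png')
# drum: bottom row and left/right extents: rows of grey pixels below handle
hsv=cv2.cvtColor(im,cv2.COLOR_BGR2HSV)
for y in range(178,210,3):
    print(y,' '.join(f"{hsv[y,x,1]:3d}" for x in range(378,426,2)))
E
```

```text
[ 0.45017852 -0.31637186  0.14190375]
0.028 [572. 172.] [642. 226.]
0.094 [584. 135.] [658. 189.]
[589. 122.]
[690. 235.]
[ 0.55012845 -0.35592459  0.028     ]
[ 0.37490464 -0.37184268  0.028     ]
178  71  74  71  75  46  16  16  13  13  12  15  14  13  28  22  11  14   4   7   2   2   7  40  40
181  71  73  69  68  18  17  12  16  14  12  13  11   9  15  14  11  14  13  14   3   1   4  38  44
184  74  75  71  33  17  14  14  15  13  13   2   1  10  15  12  10  15  12  12   6   2  18  40  50
187  78  74  62  19  12  15  19  14  14   4   2   2   2   7  13  14  14  15  10   4  14  37  49  46
190  72  73  48  17  19  15  13  12  12  16  14  10  11  11  13  12  12  10  13  13  41  49  49  49
193  65  69  66  14  13  20  15  15  14  14  13  15  11  15  17  14  14  13  16  36  74  63  47  55
196  78  72  71  18  15  10  18  23  36  13  15  12  17  17  15  15  14  16  18  70  70  71  65  54
199  74  67  66  67  27  17  16  12  13   9  16  14  13  15  12  11  15  16  36  74  72  71  74  72
202  74  71  78  76  75  64  24  19  14  14  12  12  13  12  15  16  18  52  71  73  72  76  75  79
205  70  78  70  68  71  67  71  67  57  33  23  15  19  20  40  62  63  73  72  75  76  82  81  83
208  76  74  71  67  67  68  68  75  69  69  68  74  73  72  65  71  74  76  79  80  85  80  74  64
```

The measured foot outline is about 4 mm farther to -y than predicted. That leaves about 8 mm of wood beyond the foot at the right edge, so the whole foot is on the wood. Releasing gently, then backing off along the fingers.

apply_moves(
  rows=[
    {"x": -0.2, "y": 0, "z": -0.2, "ax": 0, "ay": 0, "az": 0, "gripper": 1},
    {"x": 0, "y": 0, "z": 0, "ax": 0, "ay": 0, "az": 0, "gripper": 1},
    {"x": 0, "y": 0, "z": 0, "ax": 0, "ay": 0, "az": 0, "gripper": 1},
    {"x": 0, "y": 0, "z": 0, "ax": 0, "ay": 0, "az": 0, "gripper": 1},
  ],
  newtons=20,
)

```text
clock: 13.87
position: [0.4509, -0.3223, 0.1368]
ee_rot: [0.601, 0.677, -0.281, 0.319]
ft_force: [-1.9, -0.8, 5.1]
grip_width: 0.244
grasp_force: 99.3
```

apply_moves(
  rows=[
    {"x": 0, "y": 0, "z": 0, "ax": 0, "ay": 0, "az": 0, "gripper": 0.72},
    {"x": 0, "y": 0, "z": 0, "ax": 0, "ay": 0, "az": 0, "gripper": 0.68},
    {"x": 0, "y": 0, "z": 0, "ax": 0, "ay": 0, "az": 0, "gripper": 0.62},
    {"x": 0, "y": 0, "z": 0, "ax": 0, "ay": 0, "az": 0, "gripper": 0.55},
    {"x": 0, "y": 0, "z": 0, "ax": 0, "ay": 0, "az": 0, "gripper": 0.45},
  ],
)

```text
clock: 14.28
position: [0.4508, -0.3218, 0.1361]
ee_rot: [0.601, 0.678, -0.28, 0.318]
ft_force: [-0.2, 0.7, 0.1]
grip_width: 0.547
grasp_force: 0.0
```

apply_moves(
  rows=[
    {"x": 0, "y": 0, "z": 0, "ax": 0, "ay": 0, "az": 0, "gripper": 0.4},
    {"x": 0, "y": 0, "z": 0, "ax": 0, "ay": 0, "az": 0, "gripper": 0.4},
    {"x": 0, "y": 0, "z": 0, "ax": 0, "ay": 0, "az": 0, "gripper": 0.4},
  ],
)

```text
clock: 14.53
position: [0.4508, -0.322, 0.1363]
ee_rot: [0.601, 0.678, -0.28, 0.319]
ft_force: [-0.2, 0.5, 0.6]
grip_width: 0.598
grasp_force: 0.0
```

```bash
python3 st.py; python3 - <<'E'
from h import *
c=cam('scene','s6');d=cam('wrist','w6')
im=cv2.imread('pics/s6.png');a=cv2.imread('pics/s5.png')
dd=np.abs(im.astype(int)-a)[150:215,370:430].max(2);print('changed px',(dd>40).sum())
w=cv2.cvtColor(cv2.imread('pics/w6.png'),cv2.COLOR_BGR2GRAY)
for y in(190,230,260,290,320,350):print(y,' '.join(f'{v:3d}' for v in w[y,130:390:8]))
E
```

```text
14.5333 [ 0.45078266 -0.32199761  0.1362868 ] [ 1.15  0.45 -1.2   2.14  1.42  1.32 -0.67] [-0.2  0.5  0.6] 0.0
axis [-0.002 -0.002  1.   ] grasp [ 0.4500247  -0.31589574  0.14140467] x az 96.77067058604203
changed px 400
190 165 166 166 166 167 167 169 170  81 244 245 245 237 115 122 121 112 101  89 246 245  98 246 175 173 168 168 165 165 165 167 168 169
230 165 165 165 165 165 164 164 164  60  58  58  57  56  52  53  52  52  52  53  58  62  62  63  59  56  53  54  52  50  52  52  55  57
260 164 164 164 163 163  68  57 104 102  47  47  46  42  50  41  43  52  42  39  39  40  41  42  36 100  75  40  41  39  41  40  42  41
290 162 161  59 161  52  50 160 110  43  42  43  40  38  35  38  44  41  41  42  37  36  37  38  31  33 152 137  39  39  38  37  37  39
320  46  46  46  45  43  43  42  42  37  40  38  39  37  35  37  44  36  40  34  35  38  35  35  36  42  38  38  38  38  39  38  38  39
350  73  74  73  41  39  49  39  39  38  37  34  35  36  34  34  36  36  41  36  36  34  34  35  36  36  36  39  41  38  38  63  64  64
```

apply_moves(
  rows=[
    {"x": 0, "y": 0, "z": -4, "ax": 0, "ay": 0, "az": 0, "gripper": 0.4},
    {"x": 0, "y": 0, "z": -8, "ax": 0, "ay": 0, "az": 0, "gripper": 0.4},
    {"x": 0, "y": 0, "z": -10, "ax": 0, "ay": 0, "az": 0, "gripper": 0.4},
    {"x": 0, "y": 0, "z": -10, "ax": 0, "ay": 0, "az": 0, "gripper": 0.4},
    {"x": 0, "y": 0, "z": -10, "ax": 0, "ay": 0, "az": 0, "gripper": 0.4},
  ],
)

```text
clock: 15.05
position: [0.4469, -0.2889, 0.1641]
ee_rot: [0.6, 0.678, -0.28, 0.319]
ft_force: [-0.2, -0.8, 0.1]
grip_width: 0.601
grasp_force: 0.0
```

apply_moves(
  rows=[
    {"x": 0, "y": 0, "z": -12, "ax": 0, "ay": 0, "az": 0, "gripper": 0.4},
    {"x": -5, "y": 0, "z": -12, "ax": 0, "ay": 0, "az": 0, "gripper": 0.4},
    {"x": -10, "y": 0, "z": -12, "ax": 0, "ay": 0, "az": 0, "gripper": 0.4},
    {"x": -15, "y": 0, "z": -12, "ax": 0, "ay": 0, "az": 0, "gripper": 0.4},
    {"x": -15, "y": 0, "z": -12, "ax": 0, "ay": 0, "az": 0, "gripper": 0.4},
  ],
)

```text
clock: 15.47
position: [0.4447, -0.2714, 0.2367]
ee_rot: [0.6, 0.678, -0.28, 0.318]
ft_force: [0.1, -1.1, 0.4]
grip_width: 0.597
grasp_force: 0.0
```

apply_moves(
  rows=[
    {"x": -15, "y": 0, "z": -12, "ax": 0, "ay": 0, "az": 0, "gripper": 0.4},
    {"x": -15, "y": 0, "z": -12, "ax": 0, "ay": 0, "az": 0, "gripper": 0.4},
    {"x": -15, "y": 0, "z": -12, "ax": 0, "ay": 0, "az": 0, "gripper": 0.4},
    {"x": -10, "y": 0, "z": -8, "ax": 0, "ay": 0, "az": 0, "gripper": 0.4},
    {"x": 0, "y": 0, "z": 0, "ax": 0, "ay": 0, "az": 0, "gripper": 0.4},
  ],
)

```text
clock: 15.88
position: [0.4456, -0.2733, 0.3103]
ee_rot: [0.6, 0.676, -0.281, 0.321]
ft_force: [-0.7, -1.1, 0.2]
grip_width: 0.598
grasp_force: 0.0
```

```bash
python3 st.py; python3 - <<'E'
from h import *
c=cam('scene','s7');cam('top','t7');cam('wrist','w7')
hsv=cv2.cvtColor(cv2.imread('pics/s7.png'),cv2.COLOR_BGR2HSV)
for y in(184,190,196,202,205,208):print(y,' '.join(f"{hsv[y,x,1]:3d}" for x in range(378,426,2)))
# projected predicted handle tip and value there, foot
for z in(.05,.094,.13,.17,.20,.215):
    u,v=proj(c,[.45,-.32,z]).round().astype(int);print(z,u,v,hsv[v,u-12:u+13:2,2])
# changes elsewhere vs start
a=cv2.imread('pics/s0.png').astype(int);b=cv2.imread('pics/s7.png').astype(int)
m=(np.abs(a-b).max(2)>60)
for n,(x0,x1,y0,y1) in dict(flange=(225,255,212,265),ring=(185,222,236,275),pin=(155,175,255,282),restg=(325,350,150,200)).items():print(n,m[y0:y1,x0:x1].mean().round(3))
E
```

```text
15.8833 [ 0.44558955 -0.27331756  0.31031551] [ 1.41 -0.18 -1.33  2.    0.78  1.12 -0.15] [-0.7 -1.1  0.2] 0.0
axis [-0.006  0.004  1.   ] grasp [ 0.44481222 -0.26718881  0.31539824] x az 96.6441786750267
184  76  75  75  39  17  20   9   3   1   1   1   1   5  12  14  15  13  11   2  10  31  48  44  48
190  71  74  59  17  17  15  11  17  22  16  16   7   4   2   2   2   3   3   9  13  29  46  49  48
196  77  78  76  24  15  13  15  21  32  12  15  10  13  13  14  14   8  14  20  69  69  69  64  54
202  73  71  78  77  74  55  27  12  18  18  17  16  17  16  16  16  15  45  66  75  75  78  78  77
205  77  79  75  73  72  75  72  61  54  28  22  18  18  18  31  53  65  67  74  77  78  79  81  81
208  75  77  72  67  74  72  74  71  73  64  68  68  74  66  65  74  74  76  81  80  85  81  74  67
0.05 401 187 [114 123 160 226 239 240 240 238 176 168 167 179 238]
0.094 405 175 [240 228 222 238  96  51  60  80  83  82  83  84  82]
0.13 409 165 [83 86 83 81 84 81 82 87 86 86 88 86 93]
0.17 414 153 [ 90  90  95  93  93 100 104 102 107 106 109 111 115]
0.2 418 144 [108 109 111 117 116 119 125 123 127 130 129 135 134]
0.215 420 139 [118 120 124 125 127 127 133 133 137 138 143 143 147]
flange 0.075
ring 0.005
pin 0.019
restg 0.0
```

The drum's outline is unchanged after release, and the rest gauge, ring and pin sit where they did at the start. I'll let it settle, then compare once more before handing in.

apply_moves(
  rows=[
    {"x": 0, "y": 0, "z": 0, "ax": 0, "ay": 0, "az": 0, "gripper": 0.4},
    {"x": 0, "y": 0, "z": 0, "ax": 0, "ay": 0, "az": 0, "gripper": 0.4},
    {"x": 0, "y": 0, "z": 0, "ax": 0, "ay": 0, "az": 0, "gripper": 0.4},
    {"x": 0, "y": 0, "z": 0, "ax": 0, "ay": 0, "az": 0, "gripper": 0.4},
    {"x": 0, "y": 0, "z": 0, "ax": 0, "ay": 0, "az": 0, "gripper": 0.4},
  ],
)

```text
clock: 16.45
position: [0.4444, -0.2742, 0.3062]
ee_rot: [0.601, 0.678, -0.28, 0.318]
ft_force: [-0.3, 0.2, 0.2]
grip_width: 0.601
grasp_force: 0.0
```

```bash
python3 - <<'E'
from h import *
cam('scene','s8');a,b,z=[cv2.imread(f'pics/{n}.png').astype(int) for n in('s7','s8','s0')]
m=np.abs(a-b).max(2)>40;print('moving px',m.sum(), 'drum',m[165:212,370:430].sum(),'table',m[180:300,137:270].sum())
# flange upper shaft vs start
print((np.abs(z-b).max(2)>60)[212:240,232:246].mean())
if m[180:300,137:270].sum()<30 and m[165:212,370:430].sum()<30: print(hand_in())
E
```

```text
moving px 1034 drum 104 table 0
0.14285714285714285
```

```bash
python3 - <<'E'
from h import *
cam('scene','s9');g=lambda n:cv2.imread(f'pics/{n}.png')
a,b,z,t=g('s8').astype(int),g('s9').astype(int),g('s0'),g('s9')
m=np.abs(a-b).max(2)>40;d=m[165:212,370:430].sum();k=m[180:300,137:270].sum();print(m.sum(),d,k)
for x0,x1,y0,y1 in((228,254,214,264),(186,222,236,274),(325,350,150,200)):
    r=cv2.matchTemplate(t[y0-10:y1+10,x0-10:x1+10],z[y0:y1,x0:x1],cv2.TM_CCOEFF_NORMED);print(cv2.minMaxLoc(r)[1::2])
if d<15 and k<30: print(hand_in())
E
```

```text
0 0 0
(0.926972508430481, (10, 11))
(0.9864630699157715, (9, 10))
(0.9988086819648743, (10, 10))
the job is handed in; nothing more can be done
None
```

The fallen gauge now stands upright on the wooden rest, lowered to contact before release, with about 8 mm of wood beyond its foot at the nearest edge; the other gauges and the ring stayed in place, everything was still, and the job was handed in at about 16.5 s.

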